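Set out the carving place

ROBOT

A 7-joint arm with a two-finger parallel gripper is mounted at the origin on the work surface. World frame = base frame: x ahead of the robot, y to its left, z up, the work surface at z = 0. Lengths are in m, angles in rad, forces in N, time in s.
With the tool pointing down it reaches from about 0.4 to 0.875 m from the base axis. Payload 19.3 kg.
Tool frame: the origin (TCP) lies midway between the tips of the shut fingers; the grasp point (between the pads) lies bot.pinch_z behind it (bot.pinch_z is the distance from the TCP to the grasp point, in m); z points along the fingers, y is the line along which they close (so a half turn about z gives the same grasp; the last joint's range is limited). The gripper opens to 85 mm and grips with 20 to 120 N. Pads are 22 mm wide; open, the fingers measure 114 mm over their backs; the gripper's body (76 mm by 85 mm) begins 54 mm behind the grasp point. The pads swing forward as they close: fully open they stand 13 mm farther back than shut.
Start: joints at [-1.256, 0.521, -0.036, 1.599, 0.021, 1.021, -0.113], TCP at [0.235, 0.579, 0.231] pointing down, gripper open.
Joint ranges: [-2.91, 2.91], [-0.3, 2.13], [-1.5, 1.42], [0.17, 2.43], [-1.26, 4.41], [0.16, 1.93], [-2.52, 2.52]. Speed limits (rad/s): [1.89, 1.89, 2.39, 2.39, 3.01, 3.01, 3.01].

INTERFACE

Orientations are given as [roll, pitch, yaw] about the fixed x, y, z axes, in that order (R = Rz(yaw) Ry(pitch) Rx(roll)).
In Python, from workcell import readout, grab_frame, camera_info, workorder, bot gives the robot as it stands. The module is installed in compiled form; this text tells all that it offers.
- The arm moves only by the tool drive_tool, never from a script. Its argument "targets" is a list of rows, each an object of numbers: "dx", "dy", "dz": the shift along the tool's x, y, z as a fraction of full scale; "yaw": the turn about the tool's z as a fraction of full scale; "fingers": the closure, from 0 (fully open) to 1 (shut). In form: [{"dx": .., "dy": .., "dz": .., "yaw": .., "fingers": ..}, ...]. A call has 1 to 20 rows; each row shifts and turns the commanded pose from where the row before left it, along the tool's axes as they then stand; what a row does not reach is not made up. Full scale, the value 1, is 0.1 m for a shift and 90 degrees for a turn. A row lasts 1/10 s, in which the tool goes at most 50 mm and 8.59 degrees, less where a joint would pass 70% of its speed; a pose out of reach is approached as far as the arm can. A call with a number of a shift or a turn outside -1 to 1 is refused whole. A call with a gripper value outside its range is refused whole. The fingers move at their own pace and stop on an object; "squeeze" is the grip in N (left out, the last holds). Time passes only in rows, so rows that do not move let the fingers close. It gives the time, the measured TCP pose, the force, the opening and the grip force at its end, in the units of the state.
- readout.observe(): the state, without advancing time (a new reading comes with each control period).
- grab_frame(name): name is "side" or "top" or "wrist"; returns the picture (480x640x3 uint8, blue, green, red); there is no depth.
- camera_info(name): a dict with "fx", "fy", "cx", "cy" (pixels), "T" (4x4, takes a point from camera to world coordinates); the wrist camera has in their place "hand_eye" (4x4, takes a point from camera to tool coordinates, whose origin is the TCP and whose axes are the flange's). Camera axes: x right, y up, looking along -z (the intrinsics and any distortion apply to the point x, -y, -z); pixel columns grow to the right and rows downward; lengths in m; the calibration is good to about 2 mm. A picture is of the moment at which its call begins: read the wrist's pose just before it. camera_info takes no time and is no camera call.
- workorder.job_done(): hands the job in; it is judged then, once.
The state is a dict: "clock": time; "qpos": joint angles; "qd": joint speeds; "joint_efforts": joint torques, N m; "position": TCP position; "tool_rot": TCP orientation; "force": force on the tool from outside, world axes, zero at the start; "moment": the same for the moment, N m; "grip_width": finger opening in m; "finger_force": force on a finger pad.
Only numpy, scipy, OpenCV 4.12 (cv2) and the standard library are available. Lean on these libraries where they do the work, as an engineer would, in place of code of your own. Each camera call takes 0.05 s, during which the arm holds its last target. There are 200 camera calls.

TASK

Get the carver's place ready: lay the bench stone in the shallow wooden tray and lay the small slip stone on top of it, centred and running along it. Lay the palm gouge flat on the bench behind the clamped carving (on the side away from the robot), parallel to the board's back edge, centred on that edge and about 25 mm clear of it; and stand the mallet, head down, midway between the carving and the tray, in line with their centres. Leave the oil bottle, the mug and the cork block where they are.

Things in the scene. Friction and masses are not known exactly. Their poses are not given: they have to be found in the camera images.
- carving: Light wood board 100 (x) x 110 (y) x 18 mm, fixed; carved flower on it rises to 29 mm; a dark steel holdfast, 103 mm high, clamps its front edge, its rod 72 mm in front (-x) of the centre. Origin: centre of the board's underside, at bench height. +x points to its back, away from the robot within 0.2 rad. The tray is beside it, on either side.
- tray: Shallow dark wood tray fixed to the bench, 186 (x) x 86 (y) mm outside, 174 x 74 mm inside, floor 4 mm thick, rim top 10 mm above the bench. Origin: centre of its underside, at bench height; long side along x, yaw within 0.3 rad. It lies beside the carving, centres about 250 mm apart, on the left or on the right.
- stone: Bench stone: plain grey sharpening stone block 150 (x) x 50 (y) x 30 mm, about 0.45 kg, lying flat on the bench. Origin: centre of its underside. Either end may lead.
- slip: Slip stone: small grey stone with rounded edges, 80 (x) x 36 (y) x 14 mm, about 0.09 kg, lying flat on the bench. Origin: centre of its underside. Either end may lead.
- mallet: Carver's mallet of turned wood, standing on its head, 170 mm high, about 0.35 kg. Head 64 mm in diameter at the foot, tapering until 80 mm up; above that the round handle, 25 mm in diameter at 115 mm height and 30 mm at 155 mm. Origin: centre of its underside, z up the handle.
- gouge: Palm gouge lying flat, 150 mm long along x, about 0.09 kg: wooden handle 26 mm wide (30 mm at the butt), 24 mm high, from x = -75 to +15 mm, then brass ferrule and 10 mm wide steel blade to x = +75 mm. Origin: under the middle of the whole length, at bench height; it balances near x = -20 mm: grip the handle there, across y. Either end may lead.
- oil: Bystander: oil bottle standing on the bench, 52 mm in diameter, 130 mm high. Origin: centre of its underside. Not to be moved.
- mug: Bystander: white mug standing on the bench, 76 mm in diameter, 85 mm high. Origin: centre of its underside. Not to be moved.
- sander: Bystander: cork sanding block, 100 x 60 x 35 mm, lying on the bench. Origin: centre of its underside. Not to be moved.

How it is judged:
By the outcome, as a careful person would: the job done as asked, in the order asked, and still so for the second after the job is handed in, with the robot touching nothing.
It also fails if it takes over 112 s, if anything falls off the work surface, if the arm or the gripper's body presses on something with over 40 N, if the wrist force passes 120 N, or if a joint passes its speed limit or range.

## Working session

There is one attempt and no reset: what is moved stays moved. The work goes in short steps, Python scripts to look and compute and a tool call to move; the robot and the scene stay as the last step left them, time stands still between calls to the robot, and variables do not carry over. Pictures are saved under pics/ and viewed, at most 14 in all, crops included, and the job is handed in when it is done.

Besides the shell and the picture viewer there is one more tool, called after "Emit:" as name(argument=value, ...) on one line, values as JSON. drive_tool: Moves the arm, as the interface text tells. Shift numbers are shares of 0.1 m and turn numbers shares of 90 degrees, none past 1 either way. Its arguments: {"type":"object","properties":{"targets":{"type":"array","items":{"type":"object","properties":{"dx":{"type":"number","minimum":-1,"maximum":1},"dy":{"type":"number","minimum":-1,"maximum":1},"dz":{"type":"number","minimum":-1,"maximum":1},"yaw":{"type":"number","minimum":-1,"maximum":1},"fingers":{"type":"number"}}}},"squeeze":{"type":"number"}},"required":["targets"]}

```bash
mkdir -p pics
python3 - <<'E'
from workcell import readout, grab_frame, camera_info, bot
import cv2
print(readout.observe()); print(bot.pinch_z)
for n in("top","side"):
    cv2.imwrite(f"pics/{n}0.png",grab_frame(n)); print(camera_info(n))
print(camera_info("wrist"))
E
```

```text
{'clock': 0.0, 'qpos': array([-1.25621526,  0.52201906, -0.03630253,  1.59997568,  0.02118986,
        1.02109386, -0.11278285]), 'qd': array([-3.42973142e-04, -1.52770610e-03, -1.06685308e-03,  3.32301324e-05,
       -7.33604441e-04, -1.42856042e-03,  1.99182832e-04]), 'joint_efforts': array([ 1.00527996e-03, -9.27119350e+01,  1.98038623e+00, -3.69917679e+01,
        1.78616575e-02,  8.43752583e-03, -4.38187726e-05]), 'position': array([0.23452086, 0.57898477, 0.23073444]), 'tool_rot': array([-3.14048436e+00,  8.21537985e-05,  2.75679136e+00]), 'force': array([-0.41695382, -0.32623972,  0.88576315]), 'moment': array([0.03721157, 0.0233384 , 0.01288206]), 'finger_force': 0.0, 'grip_width': 0.08527916899639951}
0.0187
{'fx': 537.0860070126648, 'fy': 537.0860070126648, 'cx': 325.190918163332, 'cy': 237.20611465326186, 'T': array([[-0.00465847,  0.9822881 , -0.18731896,  0.42359351],
       [-0.99986317, -0.00160216,  0.01646413,  0.01359394],
       [ 0.01587241,  0.18737003,  0.98216116,  1.09076471],
       [ 0.        ,  0.        ,  0.        ,  1.        ]])}
{'fx': 495.8764801319437, 'fy': 495.8764801319437, 'cx': 321.722321989434, 'cy': 235.47630974334618, 'T': array([[ 0.83169594,  0.29089696, -0.47292793,  0.12770419],
       [-0.55488265,  0.40528534, -0.72653221, -0.76383369],
       [-0.01967526,  0.86667339,  0.49848784,  0.57528991],
       [ 0.        ,  0.        ,  0.        ,  1.        ]])}
{'fx': 333.15184803654324, 'fy': 333.15184803654324, 'cx': 319.11041375822805, 'cy': 235.4094424910204, 'hand_eye': array([[-3.92125421e-05,  9.65461422e-01,  2.60546045e-01,
         6.53389749e-02],
       [ 9.99999898e-01,  1.55270216e-04, -4.24857208e-04,
         1.92609259e-04],
       [-4.50638285e-04,  2.60546002e-01, -9.65461329e-01,
        -1.43988476e-01],
       [ 0.00000000e+00,  0.00000000e+00,  0.00000000e+00,
         1.00000000e+00]])}
```

View pics/top0.png

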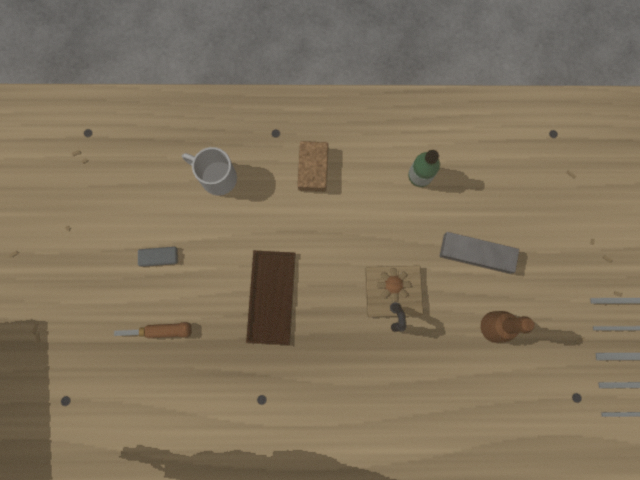

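View pics/side0.png

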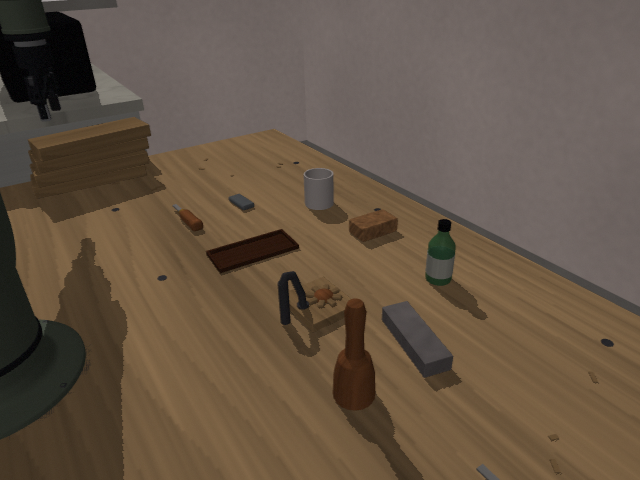

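Top view: tray at (272,297), left of the carving (394,291). The stone is at (480,252), slip (157,256), gouge (155,331) with its blade to the left, and mallet foot about (497,327). Mug (213,172), cork (313,165) and oil (425,170) are all well back. The side view agrees.

```bash
cat > h.py <<'E'
import cv2, numpy as np
from workcell import readout, grab_frame, camera_info, bot
from scipy.spatial.transform import Rotation as R
def pose(s=None):
    s=s or readout.observe(); T=np.eye(4); T[:3,:3]=R.from_euler('xyz',s['tool_rot']).as_matrix(); T[:3,3]=s['position']; return T
def cam(n):
    c=camera_info(n); return c,(pose()@c['hand_eye'] if n=='wrist' else c['T'])
def cast(uv,z,c,T):
    uv=np.asarray(uv,float).reshape(-1,2)
    d=np.c_[(uv[:,0]-c['cx'])/c['fx'],-(uv[:,1]-c['cy'])/c['fy'],-np.ones(len(uv))]@T[:3,:3].T
    o=T[:3,3]; return (o+d*((z-o[2])/d[:,2])[:,None])[:,:2]
def proj(p,c,T):
    q=(np.atleast_2d(p)-T[:3,3])@T[:3,:3]
    return np.c_[c['cx']-c['fx']*q[:,0]/q[:,2],c['cy']+c['fy']*q[:,1]/q[:,2]]
def blob(mask,box):
    m=np.zeros_like(mask); x0,y0,x1,y1=box; m[y0:y1,x0:x1]=mask[y0:y1,x0:x1]
    m=cv2.morphologyEx(m,cv2.MORPH_OPEN,np.ones((3,3)))
    k=cv2.findContours(m,cv2.RETR_EXTERNAL,cv2.CHAIN_APPROX_NONE)[0]
    return max(k,key=cv2.contourArea).reshape(-1,2)
def rect(w):
    (c,s,a)=cv2.minAreaRect((w*1000).astype(np.float32)); 
    if s[0]<s[1]: s=s[::-1]; a+=90
    a=(a+90)%180-90
    return np.round(c,1),np.round(s,1),round(a,1)
E
python3 - <<'E'
from h import *
im=cv2.imread('pics/top0.png'); hsv=cv2.cvtColor(im,cv2.COLOR_BGR2HSV); c,T=cam('top')
for p in [(480,252),(500,268),(157,256),(160,331),(272,297),(380,310),(425,300),(490,327),(560,252),(300,297),(515,325),(213,172)]: print(p,hsv[p[1],p[0]])
H,S,V=cv2.split(hsv)
grey=((S<60)*255).astype(np.uint8); org=(((H<13)&(S>130))*255).astype(np.uint8); dark=((V<70)*255).astype(np.uint8)
for n,m,b,z in[('stone',grey,(430,225,530,280),.03),('slip',grey,(130,240,185,272),.014),('gouge',org,(140,315,200,345),.012),('tray',dark,(240,240,303,355),.010)]:
    k=blob(m,b); print(n,rect(cast(k,z,c,T)),cv2.boundingRect(k))
for n,uv,z in[('carvC',(394,291),.018),('mug',(213,168),.085),('cork',(313,165),.035),('oilTop',(431,157),.13),('malletTop',(525,325),.17)]: print(n,cast(uv,z,c,T))
def up(b,s): return cv2.resize(im[b[1]:b[3],b[0]:b[2]],None,fx=s,fy=s,interpolation=cv2.INTER_CUBIC)
cv2.imwrite('pics/crop1.png',up((345,225,545,345),4))
E
```

```text
(480, 252) [ 10  14 106]
(500, 268) [17 25 92]
(157, 256) [ 50   8 100]
(160, 331) [ 14 129 117]
(272, 297) [ 14 139  66]
(380, 310) [ 18  88 130]
(425, 300) [19 82 99]
(490, 327) [ 14 134  97]
(560, 252) [ 17  80 141]
(300, 297) [ 19  81 142]
(515, 325) [ 14 130  86]
(213, 172) [ 18  11 113]
stone (array([ 594.5, -313.3]), array([154.2,  54.5]), 75.9) (440, 232, 79, 41)
slip (array([590.7, 334.1]), array([78.3, 35.9]), -85.9) (138, 247, 40, 19)Traceback (most recent call last):
  File "<stdin>", line 7, in <module>
  File "h.py", line 19, in blob
    return max(k,key=cv2.contourArea).reshape(-1,2)
           ~~~^^^^^^^^^^^^^^^^^^^^^^^
ValueError: max() iterable argument is empty
```

Run:
```python
from h import *
im=cv2.imread('pics/top0.png'); hsv=cv2.cvtColor(im,cv2.COLOR_BGR2HSV); c,T=cam('top')
H,S,V=cv2.split(hsv)
org=((S>112)*255).astype(np.uint8); dark=((V<95)*255).astype(np.uint8)
for n,m,b,z in[('gougehandle',org,(140,315,200,345),.012),('tray',org,(240,240,303,355),.010),('mallet',org,(470,300,545,350),.03)]:
    try: k=blob(m,b); print(n,rect(cast(k,z,c,T)),cv2.boundingRect(k))
    except Exception as e: print(n,e)
for n,uv,z in[('carvC',(394,291),.018),('mug',(213,168),.085),('cork',(313,165),.035),('oilTop',(431,157),.13),('malletTop',(525,325),.17)]: print(n,cast(uv,z,c,T))
def up(b,s): return cv2.resize(im[b[1]:b[3],b[0]:b[2]],None,fx=s,fy=s,interpolation=cv2.INTER_CUBIC)
cv2.imwrite('pics/crop1.png',up((345,225,545,345),4))
cv2.imwrite('pics/crop2.png',up((110,235,310,355),4))
```

```text
gougehandle (array([444.7, 312.9]), array([96.8, 25.3]), 89.8) (140, 323, 50, 14)
tray (array([486.1, 104.6]), array([136. ,  76.9]), -2.0) (252, 274, 40, 70)
mallet (array([ 447.3, -359.9]), array([103.4,  56.1]), 89.8) (481, 312, 53, 30)
carvC [[ 0.51846358 -0.14148657]]
mug [[0.75301072 0.21466568]]
cork [[0.77592706 0.0202281 ]]
oilTop [[ 0.76008672 -0.20227032]]
malletTop [[ 0.44647149 -0.34138077]]
```

View pics/crop1.png

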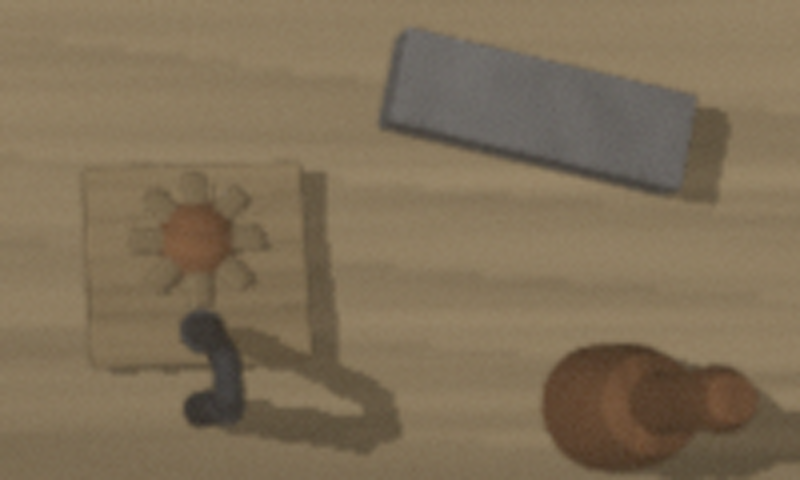

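View pics/crop2.png

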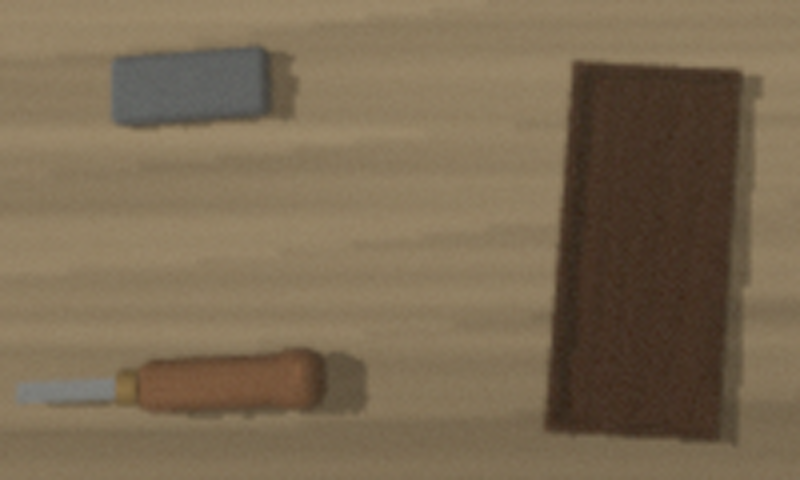

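The crops show the stone top corners, the carving edges, the tray rim, the gouge (butt at crop (325,380), tip (16,392)) and the mallet top at crop (731,398). I'll convert those now.

Run:
```python
from h import *
c,T=cam('top')
def P(a,o,z): return cast(np.array(a,float)/4-.375+np.array(o),z,c,T)*1000
o1,o2=(345,225),(110,235)
def q(n,a,o,z):
    w=P(a,o,z); L=np.linalg.norm(np.roll(w,-1,0)-w,axis=1)
    d=[np.degrees(np.arctan2(*(w[j]-w[i])[::-1]))for i,j in((0,1),(1,2),(3,2),(0,3))]
    print(n,w.mean(0).round(1),L.round(1),np.round(d,1))
q('stone',[(407,28),(695,95),(680,189),(390,123)],o1,.03)
q('carv',[(82,171),(300,164),(309,362),(92,367)],o1,.018)
q('tray',[(574,63),(742,72),(722,438),(547,430)],o2,.01)
q('slip',[(113,57),(262,47),(266,117),(115,125)],o2,.012)
print('gouge tip/butt',P([(16,392)],o2,.006),P([(325,380)],o2,.012), 'axis handle',P([(140,386),(300,380)],o2,.014))
print('mallet top',P([(731,398)],o1,.17),'foot left',P([(543,405)],o1,.0))
print('holdfast rod top',P([(199,410)],o1,.09))
```

```text
stone [ 595.6 -315.9] [148.1  48.8 147.7  49.8] [-103.5  167.  -103.2  167.4]
carv [ 518.6 -140.7] [110.3  99.  107.9  97.8] [ -88.3 -179.6  -88.9 -178.2]
tray [508.8 104.1] [ 85.6 182.9  86.3 183.4] [-93.2 177.2 -92.8 177. ]
slip [590.8 335.9] [75.  36.  75.6 34.8] [ -86.2 -174.1  -87.1 -174.9]
gouge tip/butt [[439.1375119  414.58674183]] [[444.20445072 261.32258127]] axis handle [[441.65618449 351.27928995]
 [444.21981586 273.11866206]]
mallet top [[ 447.92515835 -345.56031258]] foot left [[ 449.33959007 -316.38770197]]
holdfast rod top [[ 445.62182219 -129.86125946]]
```

```bash
cat > go.py <<'E'
import sys; from h import *
# usage: go.py x y z yawdeg -> shift (shares, current axes), then turn share; and shift if the turn comes first
def go(x,y,z,yaw):
    T=pose(); s=readout.observe(); y0=np.degrees(s['tool_rot'][2]); d=np.array([x,y,z])-T[:3,3]
    t=-((yaw-y0+180)%360-180)/90; a=np.radians(yaw); N=np.array([[np.cos(a),np.sin(a),0],[np.sin(a),-np.cos(a),0],[0,0,-1]]).T
    print('t',s['clock'].__round__(1),'at',T[:3,3].round(4),round(y0,1),'| shift first',(T[:3,:3].T@d*10).round(3),'| after turn',(N@d*10).round(3),'turn',round(t,3))
if __name__=='__main__': go(*map(float,sys.argv[1:]))
E
python3 go.py .595 -.316 .2 76.6
```

```text
t 0.1 at [0.2345 0.579  0.2308] 158.0 | shift first [-6.701 -6.942  0.315] | after turn [-7.871  5.581  0.308] turn 0.904
```

Emit:
drive_tool(targets=[{"yaw": 0.09}, {"yaw": 0.09}, {"yaw": 0.09}, {"yaw": 0.09}, {"yaw": 0.09}, {"yaw": 0.09}, {"yaw": 0.09}, {"yaw": 0.09}, {"yaw": 0.09}, {"yaw": 0.09}, {"dx": -0.39, "dy": 0.28}, {"dx": -0.39, "dy": 0.28}, {"dx": -0.39, "dy": 0.28}, {"dx": -0.39, "dy": 0.28}, {"dx": -0.39, "dy": 0.28}, {"dx": -0.39, "dy": 0.28}, {"dx": -0.39, "dy": 0.28}, {"dx": -0.39, "dy": 0.28}, {"dx": -0.39, "dy": 0.28}, {"dx": -0.39, "dy": 0.28}])

```text
invalid input
```

Emit:
drive_tool(targets=[{"dx": -0.39, "dy": 0.28}, {"dx": -0.39, "dy": 0.28}, {"dx": -0.39, "dy": 0.28}, {"dx": -0.39, "dy": 0.28}, {"dx": -0.39, "dy": 0.28}, {"dx": -0.39, "dy": 0.28}, {"dx": -0.39, "dy": 0.28}, {"dx": -0.39, "dy": 0.28}, {"dx": -0.39, "dy": 0.28}, {"dx": -0.39, "dy": 0.28}, {}])

```text
invalid input
```

```bash
python3 go.py .595 -.316 .2 76.6
```

```text
t 0.1 at [0.2345 0.579  0.2308] 158.0 | shift first [-6.701 -6.942  0.315] | after turn [-7.871  5.581  0.308] turn 0.904
```

Emit:
drive_tool(targets=[{"dx": 0, "dy": 0, "dz": 0, "yaw": 0.09, "fingers": 0}, {"dx": 0, "dy": 0, "dz": 0, "yaw": 0.09, "fingers": 0}, {"dx": 0, "dy": 0, "dz": 0, "yaw": 0.09, "fingers": 0}, {"dx": 0, "dy": 0, "dz": 0, "yaw": 0.09, "fingers": 0}, {"dx": 0, "dy": 0, "dz": 0, "yaw": 0.09, "fingers": 0}, {"dx": 0, "dy": 0, "dz": 0, "yaw": 0.09, "fingers": 0}, {"dx": 0, "dy": 0, "dz": 0, "yaw": 0.09, "fingers": 0}, {"dx": 0, "dy": 0, "dz": 0, "yaw": 0.09, "fingers": 0}, {"dx": 0, "dy": 0, "dz": 0, "yaw": 0.09, "fingers": 0}, {"dx": 0, "dy": 0, "dz": 0, "yaw": 0.09, "fingers": 0}])

```text
clock: 1.1
position: [0.2345, 0.5791, 0.231]
tool_rot: [-3.142, 0.001, 1.337]
force: [-0.4, -0.0, -0.2]
grip_width: 0.0855
finger_force: 0.0
```

Emit:
drive_tool(targets=[{"dx": -0.39, "dy": 0.28, "dz": 0, "yaw": 0, "fingers": 0}, {"dx": -0.39, "dy": 0.28, "dz": 0, "yaw": 0, "fingers": 0}, {"dx": -0.39, "dy": 0.28, "dz": 0, "yaw": 0, "fingers": 0}, {"dx": -0.39, "dy": 0.28, "dz": 0, "yaw": 0, "fingers": 0}, {"dx": -0.39, "dy": 0.28, "dz": 0, "yaw": 0, "fingers": 0}, {"dx": -0.39, "dy": 0.28, "dz": 0, "yaw": 0, "fingers": 0}, {"dx": -0.39, "dy": 0.28, "dz": 0, "yaw": 0, "fingers": 0}, {"dx": -0.39, "dy": 0.28, "dz": 0, "yaw": 0, "fingers": 0}, {"dx": -0.39, "dy": 0.28, "dz": 0, "yaw": 0, "fingers": 0}, {"dx": -0.39, "dy": 0.28, "dz": 0, "yaw": 0, "fingers": 0}])

```text
clock: 2.1
position: [0.4196, 0.1343, 0.2314]
tool_rot: [3.142, -0.0, 1.343]
force: [0.4, 1.0, 0.3]
grip_width: 0.0854
finger_force: 0.0
```

```bash
python3 go.py .595 -.316 .2 76.6
```

```text
t 2.1 at [0.4196 0.1343 0.2314] 77.0 | shift first [-3.992  2.724  0.313] | after turn [-3.974  2.75   0.314] turn 0.004
```

Emit:
drive_tool(targets=[{"dx": -0.4, "dy": 0.27, "dz": 0, "yaw": 0, "fingers": 0}, {"dx": -0.4, "dy": 0.27, "dz": 0, "yaw": 0, "fingers": 0}, {"dx": -0.4, "dy": 0.27, "dz": 0, "yaw": 0, "fingers": 0}, {"dx": -0.4, "dy": 0.27, "dz": 0, "yaw": 0, "fingers": 0}, {"dx": -0.4, "dy": 0.27, "dz": 0, "yaw": 0, "fingers": 0}, {"dx": -0.4, "dy": 0.27, "dz": 0, "yaw": 0, "fingers": 0}, {"dx": -0.4, "dy": 0.27, "dz": 0, "yaw": 0, "fingers": 0}, {"dx": -0.4, "dy": 0.27, "dz": 0, "yaw": 0, "fingers": 0}, {"dx": -0.4, "dy": 0.27, "dz": 0, "yaw": 0, "fingers": 0}, {"dx": -0.4, "dy": 0.27, "dz": 0, "yaw": 0, "fingers": 0}, {"dx": 0, "dy": 0, "dz": 0, "yaw": 0, "fingers": 0}, {"dx": 0, "dy": 0, "dz": 0, "yaw": 0, "fingers": 0}])

```text
clock: 3.3
position: [0.5915, -0.3154, 0.2304]
tool_rot: [-3.14, 0.0, 1.341]
force: [-0.4, 0.6, -0.2]
grip_width: 0.0852
finger_force: 0.0
```

Run:
```python
from h import *
c,T=cam('wrist'); im=grab_frame('wrist'); cv2.imwrite('pics/w1.png',im)
print(readout.observe()['position'],readout.observe()['tool_rot'],proj([.595,-.316,.03],c,T))
```

```text
[ 0.59174934 -0.3141302   0.23070265] [-3.14053763e+00 -4.36075719e-04  1.34281149e+00] [[322.20806674 210.51939547]]
```

View pics/w1.png

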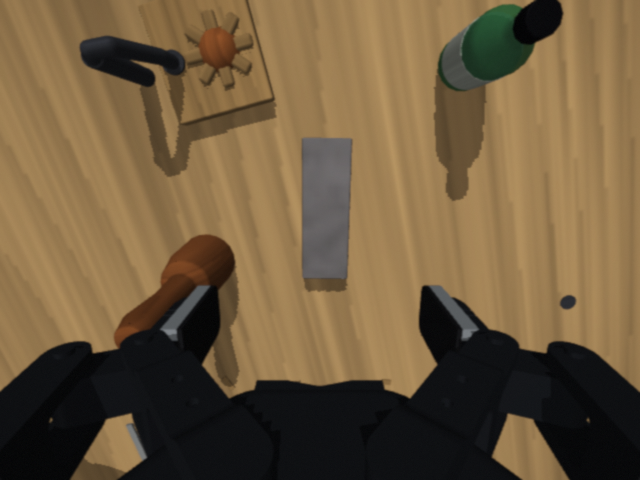

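The wrist view shows the stone at columns 303–351, rows 139–277, almost lined up with the tool. I'll fix its pose from this view.

```bash
python3 - <<'E'
from h import *
c=camera_info('wrist'); T=pose()@c['hand_eye']; im=cv2.imread('pics/w1.png'); S=cv2.cvtColor(im,cv2.COLOR_BGR2HSV)[:,:,1]
k=blob(((S<60)*255).astype(np.uint8),(280,120,380,290)); print(cv2.boundingRect(k),rect(cast(k,.03,c,T)))
E
python3 go.py .595 -.3155 .1 76.3
```

```text
(302, 138, 50, 141) (array([ 598.4, -316.8]), array([149.3,  48.9]), 76.4)
t 3.4 at [ 0.5917 -0.3141  0.2307] 76.9 | shift first [-0.007  0.036  1.307] | after turn [-0.006  0.035  1.307] turn 0.007
```

Emit:
drive_tool(targets=[{"dx": -0.01, "dy": 0.057, "dz": 0.4, "yaw": 0.006, "fingers": 0}, {"dx": 0, "dy": 0, "dz": 0.4, "yaw": 0, "fingers": 0}, {"dx": 0, "dy": 0, "dz": 0.4, "yaw": 0, "fingers": 0}, {"dx": 0, "dy": 0, "dz": 0.4, "yaw": 0, "fingers": 0}, {"dx": 0, "dy": 0, "dz": 0.3, "yaw": 0, "fingers": 0}, {"dx": 0, "dy": 0, "dz": 0.15, "yaw": 0, "fingers": 0}, {"dx": 0, "dy": 0, "dz": 0.1, "yaw": 0, "fingers": 0}, {"dx": 0, "dy": 0, "dz": 0.08, "yaw": 0, "fingers": 0}, {"dx": 0, "dy": 0, "dz": 0, "yaw": 0, "fingers": 0}, {"dx": 0, "dy": 0, "dz": 0, "yaw": 0, "fingers": 0}])

```text
clock: 4.35
position: [0.5979, -0.317, 0.0094]
tool_rot: [3.14, 0.0, 1.334]
force: [-0.3, -0.3, 0.7]
grip_width: 0.0857
finger_force: 0.0
```

```bash
python3 go.py .597 -.3163 .007 76.4
```

```text
t 4.3 at [ 0.5979 -0.317   0.0094] 76.4 | shift first [ 0.005 -0.01   0.024] | after turn [ 0.005 -0.01   0.024] turn 0.0
```

Emit:
drive_tool(squeeze=70, targets=[{"dx": 0, "dy": -0.01, "dz": 0.02, "yaw": 0, "fingers": 0.3}, {"dx": 0, "dy": 0, "dz": 0, "yaw": 0, "fingers": 1}, {"dx": 0, "dy": 0, "dz": 0, "yaw": 0, "fingers": 1}, {"dx": 0, "dy": 0, "dz": 0, "yaw": 0, "fingers": 1}, {"dx": 0, "dy": 0, "dz": 0, "yaw": 0, "fingers": 1}, {"dx": 0, "dy": 0, "dz": 0, "yaw": 0, "fingers": 1}, {"dx": 0, "dy": 0, "dz": 0, "yaw": 0, "fingers": 1}, {"dx": 0, "dy": 0, "dz": 0, "yaw": 0, "fingers": 1}, {"dx": 0, "dy": 0, "dz": 0, "yaw": 0, "fingers": 1}])

```text
clock: 5.25
position: [0.5967, -0.3167, 0.0071]
tool_rot: [3.141, 0.0, 1.334]
force: [-0.6, 0.8, 8.3]
grip_width: 0.0487
finger_force: 73.9
```

Emit:
drive_tool(targets=[{"dx": 0, "dy": 0, "dz": -0.1, "yaw": 0, "fingers": 1}, {"dx": 0, "dy": 0, "dz": -0.2, "yaw": 0, "fingers": 1}, {"dx": 0, "dy": 0, "dz": -0.3, "yaw": 0, "fingers": 1}, {"dx": 0, "dy": 0, "dz": -0.3, "yaw": 0, "fingers": 1}, {"dx": 0, "dy": 0, "dz": -0.3, "yaw": 0, "fingers": 1}, {"dx": 0, "dy": 0, "dz": -0.3, "yaw": 0, "fingers": 1}, {"dx": 0, "dy": 0, "dz": 0, "yaw": 0, "fingers": 1}])

```text
clock: 5.95
position: [0.5977, -0.3176, 0.1609]
tool_rot: [3.136, 0.001, 1.333]
force: [0.1, -1.2, -4.0]
grip_width: 0.0488
finger_force: 73.7
```

```bash
python3 - <<'E'
from h import *
c,T=cam('wrist'); im=grab_frame('wrist'); cv2.imwrite('pics/w2.png',im)
E
python3 go.py .5095 .104 .1 177
```

```text
t 6.0 at [ 0.597  -0.3169  0.1584] 76.4 | shift first [ 3.885 -1.841  0.577] | after turn [1.094 4.157 0.584] turn -1.118
```

View pics/w2.png

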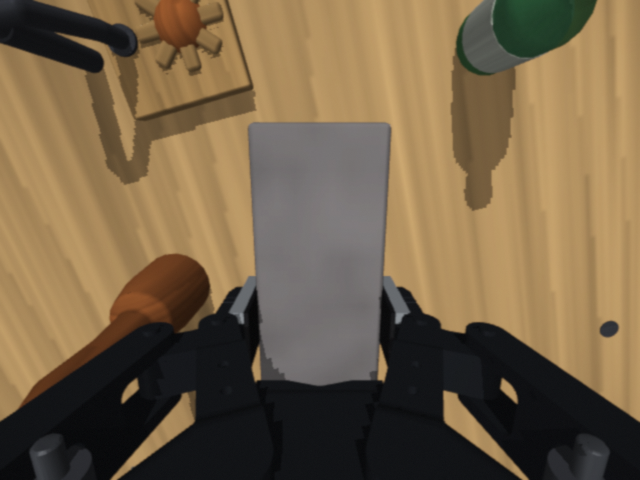

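The stone is held squarely; its far end shows at row 123, columns 249–391. I'll work out where it sits in the tool frame.

Run:
```python
from h import *
c=camera_info('wrist'); M=c['hand_eye']
print(cast([(320,123),(250,125),(391,125),(257,275),(383,275)],-.023,c,M))
```

```text
[[ 0.07339509  0.00071841]
 [ 0.07273928 -0.02344787]
 [ 0.07273962  0.02523883]
 [ 0.01734823 -0.02371307]
 [ 0.01733027  0.02523116]]
```

Emit:
drive_tool(targets=[{"dx": 0.2, "dy": -0.1, "dz": 0, "yaw": 0, "fingers": 1}, {"dx": 0.38, "dy": -0.18, "dz": 0, "yaw": 0, "fingers": 1}, {"dx": 0.38, "dy": -0.18, "dz": 0, "yaw": 0, "fingers": 1}, {"dx": 0.38, "dy": -0.18, "dz": 0, "yaw": 0, "fingers": 1}, {"dx": 0.38, "dy": -0.18, "dz": 0, "yaw": 0, "fingers": 1}, {"dx": 0.38, "dy": -0.18, "dz": 0, "yaw": 0, "fingers": 1}, {"dx": 0.38, "dy": -0.18, "dz": 0, "yaw": 0, "fingers": 1}, {"dx": 0.38, "dy": -0.18, "dz": 0, "yaw": 0, "fingers": 1}, {"dx": 0.38, "dy": -0.18, "dz": 0, "yaw": 0, "fingers": 1}, {"dx": 0.38, "dy": -0.18, "dz": 0, "yaw": 0, "fingers": 1}, {"dx": 0.2, "dy": -0.1, "dz": 0, "yaw": 0, "fingers": 1}, {"dx": 0.06, "dy": -0.02, "dz": 0, "yaw": 0, "fingers": 1}])

```text
clock: 7.2
position: [0.5072, 0.1067, 0.1553]
tool_rot: [-3.14, 0.0, 1.338]
force: [0.5, -1.2, -4.8]
grip_width: 0.0483
finger_force: 73.8
```

Emit:
drive_tool(targets=[{"dx": 0, "dy": 0, "dz": 0, "yaw": -0.08, "fingers": 1}, {"dx": 0, "dy": 0, "dz": 0, "yaw": -0.08, "fingers": 1}, {"dx": 0, "dy": 0, "dz": 0, "yaw": -0.08, "fingers": 1}, {"dx": 0, "dy": 0, "dz": 0, "yaw": -0.08, "fingers": 1}, {"dx": 0, "dy": 0, "dz": 0, "yaw": -0.08, "fingers": 1}, {"dx": 0, "dy": 0, "dz": 0, "yaw": -0.08, "fingers": 1}, {"dx": 0, "dy": 0, "dz": 0, "yaw": -0.08, "fingers": 1}, {"dx": 0, "dy": 0, "dz": 0, "yaw": -0.08, "fingers": 1}, {"dx": 0, "dy": 0, "dz": 0, "yaw": -0.08, "fingers": 1}, {"dx": 0, "dy": 0, "dz": 0, "yaw": -0.08, "fingers": 1}, {"dx": 0, "dy": 0, "dz": 0, "yaw": -0.08, "fingers": 1}, {"dx": 0, "dy": 0, "dz": 0, "yaw": -0.08, "fingers": 1}, {"dx": 0, "dy": 0, "dz": 0, "yaw": -0.08, "fingers": 1}, {"dx": 0, "dy": 0, "dz": 0, "yaw": -0.08, "fingers": 1}, {"dx": 0, "dy": 0, "dz": 0, "yaw": 0, "fingers": 1}, {"dx": 0, "dy": 0, "dz": 0, "yaw": 0, "fingers": 1}])

```text
clock: 8.8
position: [0.5085, 0.1031, 0.1558]
tool_rot: [-3.141, -0.001, 3.088]
force: [-1.0, -0.2, -4.5]
grip_width: 0.0486
finger_force: 73.8
```

```bash
python3 - <<'E'
from h import *
c,T=cam('wrist'); im=grab_frame('wrist'); cv2.imwrite('pics/w3.png',im)
E
python3 go.py .508 .1041 .013 177
```

```text
t 8.8 at [0.5086 0.1033 0.1559] 177.0 | shift first [0.005 0.008 1.429] | after turn [0.006 0.008 1.429] turn -0.0
```

View pics/w3.png

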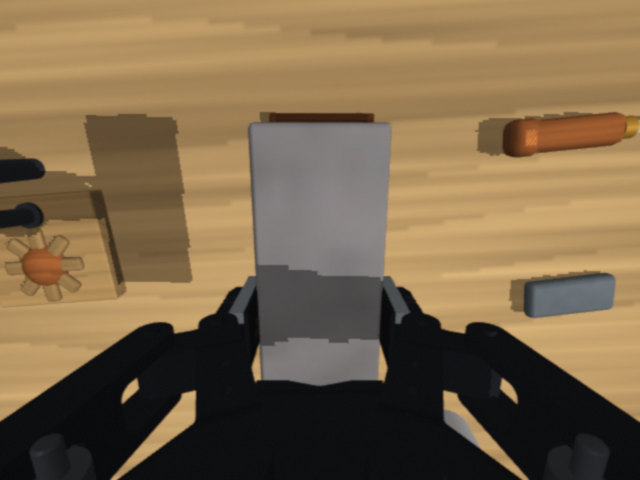

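The tray's near rim shows behind the stone at row 113, columns about 267–375. The slip (525–615, 275–316) and gouge are in view too.

Run:
```python
from h import *
c,T=cam('wrist'); im=cv2.imread('pics/w3.png'); H,S,V=cv2.split(cv2.cvtColor(im,cv2.COLOR_BGR2HSV))
w=cast([(267,113),(375,113)],.01,c,T); print(w,np.linalg.norm(w[1]-w[0])); print('tray centre',w.mean(0)+.093*np.array([np.cos(np.radians(-3)),np.sin(np.radians(-3))]))
k=blob(((S<60)*255).astype(np.uint8),(500,260,639,330)); print('slip',rect(cast(k,.011,c,T)))
```

```text
[[0.41534083 0.06555177]
 [0.42004352 0.15401406]] 0.08858720105709356
tray centre [0.51056472 0.10491567]
slip (array([592.1, 335. ]), array([83.9, 38.3]), -85.5)
```

Emit:
drive_tool(targets=[{"dx": 0, "dy": 0.012, "dz": 0.3, "yaw": 0, "fingers": 1}, {"dx": 0, "dy": 0, "dz": 0.4, "yaw": 0, "fingers": 1}, {"dx": 0, "dy": 0, "dz": 0.3, "yaw": 0, "fingers": 1}, {"dx": 0, "dy": 0, "dz": 0.2, "yaw": 0, "fingers": 1}, {"dx": 0, "dy": 0, "dz": 0.1, "yaw": 0, "fingers": 1}, {"dx": 0, "dy": 0, "dz": 0.05, "yaw": 0, "fingers": 1}, {"dx": 0, "dy": 0, "dz": 0.05, "yaw": 0, "fingers": 1}, {"dx": 0, "dy": 0, "dz": 0, "yaw": 0, "fingers": 1}, {"dx": 0, "dy": 0, "dz": 0, "yaw": 0, "fingers": 1}])

```text
clock: 9.75
position: [0.5092, 0.1051, 0.017]
tool_rot: [3.141, 0.001, 3.093]
force: [0.5, -0.2, -4.1]
grip_width: 0.0484
finger_force: 73.6
```

```bash
python3 go.py .509 .1045 .0115 177
```

```text
t 9.8 at [0.5092 0.1051 0.017 ] 177.2 | shift first [ 0.001 -0.006  0.054] | after turn [ 0.001 -0.006  0.055] turn 0.002
```

Lower the last bit, release, and rise.

Emit:
drive_tool(targets=[{"dx": 0, "dy": 0, "dz": 0.03, "yaw": 0, "fingers": 1}, {"dx": 0, "dy": 0, "dz": 0.025, "yaw": 0, "fingers": 1}, {"dx": 0, "dy": 0, "dz": 0, "yaw": 0, "fingers": 1}])

```text
clock: 10.05
position: [0.509, 0.1051, 0.011]
tool_rot: [3.141, 0.001, 3.093]
force: [-0.5, -0.3, 2.9]
grip_width: 0.0487
finger_force: 74.5
```

Emit:
drive_tool(targets=[{"dx": 0, "dy": 0, "dz": 0, "yaw": 0, "fingers": 0.2}, {"dx": 0, "dy": 0, "dz": 0, "yaw": 0, "fingers": 0}, {"dx": 0, "dy": 0, "dz": 0, "yaw": 0, "fingers": 0}, {"dx": 0, "dy": 0, "dz": 0, "yaw": 0, "fingers": 0}, {"dx": 0, "dy": 0, "dz": -0.2, "yaw": 0, "fingers": 0}, {"dx": 0, "dy": 0, "dz": -0.4, "yaw": 0, "fingers": 0}, {"dx": 0, "dy": 0, "dz": -0.4, "yaw": 0, "fingers": 0}, {"dx": 0, "dy": 0, "dz": -0.4, "yaw": 0, "fingers": 0}, {"dx": 0, "dy": 0, "dz": -0.4, "yaw": 0, "fingers": 0}, {"dx": 0, "dy": 0, "dz": 0, "yaw": 0, "fingers": 0}, {"dx": 0, "dy": 0, "dz": 0, "yaw": 0, "fingers": 0}])

```text
clock: 11.15
position: [0.509, 0.1052, 0.1915]
tool_rot: [3.141, 0.002, 3.093]
force: [-0.4, -0.3, -1.4]
grip_width: 0.0851
finger_force: 0.0
```

```bash
python3 - <<'E'
from h import *
c,T=cam('wrist'); im=grab_frame('wrist'); cv2.imwrite('pics/w4.png',im)
H,S,V=cv2.split(cv2.cvtColor(im,cv2.COLOR_BGR2HSV))
k=blob(((S<60)*255).astype(np.uint8),(240,80,400,330)); print('stone',rect(cast(k,.034,c,T)))
k=blob(((S<60)*255).astype(np.uint8),(450,180,639,330)); print('slip',rect(cast(k,.011,c,T)))
E
python3 go.py .591 .335 .15 94.3
```

```text
stone (array([510.6, 105.1]), array([149.1,  50.4]), -2.9)
slip (array([592.1, 334.8]), array([82.7, 37.6]), -85.5)
t 11.2 at [0.5085 0.105  0.1905] 177.2 | shift first [-0.712  2.337  0.405] | after turn [2.231 0.995 0.405] turn 0.921
```

View pics/w4.png

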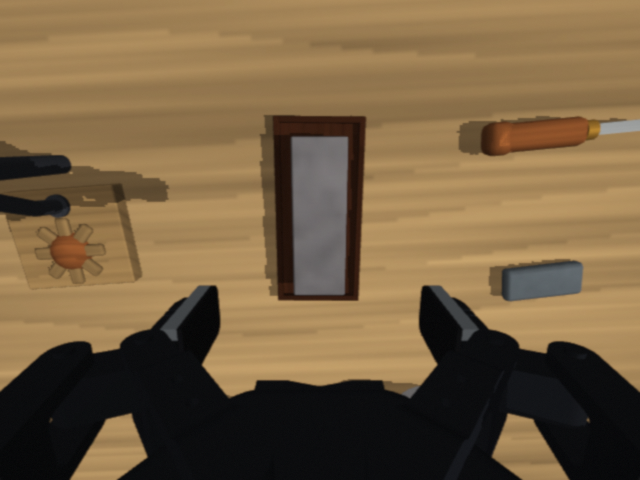

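The stone lies flat inside the tray (291–348, 137–297) with dark gaps on all sides. Now the slip, at (502–582, 262–300).

Emit:
drive_tool(targets=[{"dx": -0.12, "dy": 0.39, "dz": 0, "yaw": 0, "fingers": 0}, {"dx": -0.12, "dy": 0.39, "dz": 0, "yaw": 0, "fingers": 0}, {"dx": -0.12, "dy": 0.39, "dz": 0, "yaw": 0, "fingers": 0}, {"dx": -0.12, "dy": 0.39, "dz": 0, "yaw": 0, "fingers": 0}, {"dx": -0.12, "dy": 0.39, "dz": 0, "yaw": 0, "fingers": 0}, {"dx": -0.12, "dy": 0.39, "dz": 0, "yaw": 0, "fingers": 0}, {"dx": 0, "dy": 0, "dz": 0.05, "yaw": 0.084, "fingers": 0}, {"dx": 0, "dy": 0, "dz": 0.05, "yaw": 0.084, "fingers": 0}, {"dx": 0, "dy": 0, "dz": 0.05, "yaw": 0.084, "fingers": 0}, {"dx": 0, "dy": 0, "dz": 0.05, "yaw": 0.084, "fingers": 0}, {"dx": 0, "dy": 0, "dz": 0.05, "yaw": 0.084, "fingers": 0}, {"dx": 0, "dy": 0, "dz": 0.05, "yaw": 0.084, "fingers": 0}, {"dx": 0, "dy": 0, "dz": 0.05, "yaw": 0.084, "fingers": 0}, {"dx": 0, "dy": 0, "dz": 0.05, "yaw": 0.084, "fingers": 0}, {"dx": 0, "dy": 0, "dz": 0.05, "yaw": 0.084, "fingers": 0}, {"dx": 0, "dy": 0, "dz": 0.05, "yaw": 0.084, "fingers": 0}, {"dx": 0, "dy": 0, "dz": 0.05, "yaw": 0.084, "fingers": 0}, {"dx": 0, "dy": 0, "dz": 0, "yaw": 0, "fingers": 0}])

```text
clock: 13.0
position: [0.591, 0.3348, 0.1333]
tool_rot: [-3.139, 0.003, 1.639]
force: [0.5, -0.1, -0.0]
grip_width: 0.0854
finger_force: 0.0
```

```bash
python3 - <<'E'
from h import *
c,T=cam('wrist'); im=grab_frame('wrist'); cv2.imwrite('pics/w5.png',im)
H,S,V=cv2.split(cv2.cvtColor(im,cv2.COLOR_BGR2HSV))
k=blob(((S<60)*255).astype(np.uint8),(250,120,400,300)); print('slip',cv2.boundingRect(k),rect(cast(k,.010,c,T)))
E
python3 go.py .5915 .3353 .004 94
```

```text
slip (299, 178, 44, 95) (array([592.6, 335.7]), array([80.1, 35.1]), -85.1)
t 13.1 at [0.5913 0.3349 0.134 ] 94.2 | shift first [0.007 0.005 1.3  ] | after turn [0.004 0.002 1.3  ] turn 0.002
```

Emit:
drive_tool(squeeze=40, targets=[{"dx": 0.01, "dy": 0.01, "dz": 0.4, "yaw": -0.005, "fingers": 0}, {"dx": 0, "dy": 0, "dz": 0.4, "yaw": 0, "fingers": 0}, {"dx": 0, "dy": 0, "dz": 0.25, "yaw": 0, "fingers": 0}, {"dx": 0, "dy": 0, "dz": 0.15, "yaw": 0, "fingers": 0}, {"dx": 0, "dy": 0, "dz": 0.08, "yaw": 0, "fingers": 0}, {"dx": 0, "dy": 0, "dz": 0, "yaw": 0, "fingers": 0}, {"dx": 0, "dy": 0, "dz": 0, "yaw": 0, "fingers": 0}])

```text
clock: 13.75
position: [0.5937, 0.3366, 0.0089]
tool_rot: [3.14, -0.001, 1.65]
force: [0.1, 0.0, -0.1]
grip_width: 0.0856
finger_force: 0.0
```

```bash
python3 go.py .592 .3357 .004 94.6
```

```text
t 13.8 at [0.5937 0.3366 0.0089] 94.5 | shift first [-0.007 -0.017  0.049] | after turn [-0.007 -0.017  0.049] turn -0.001
```

Emit:
drive_tool(targets=[{"dx": -0.01, "dy": -0.015, "dz": 0.045, "yaw": 0, "fingers": 0}, {"dx": 0, "dy": 0, "dz": 0, "yaw": 0, "fingers": 0.4}, {"dx": 0, "dy": 0, "dz": 0, "yaw": 0, "fingers": 1}, {"dx": 0, "dy": 0, "dz": 0, "yaw": 0, "fingers": 1}, {"dx": 0, "dy": 0, "dz": 0, "yaw": 0, "fingers": 1}, {"dx": 0, "dy": 0, "dz": 0, "yaw": 0, "fingers": 1}, {"dx": 0, "dy": 0, "dz": 0, "yaw": 0, "fingers": 1}, {"dx": 0, "dy": 0, "dz": 0, "yaw": 0, "fingers": 1}, {"dx": 0, "dy": 0, "dz": 0, "yaw": 0, "fingers": 1}, {"dx": 0, "dy": 0, "dz": 0, "yaw": 0, "fingers": 1}])

```text
clock: 14.75
position: [0.5918, 0.3353, 0.0038]
tool_rot: [3.141, -0.0, 1.649]
force: [-1.5, -0.2, 4.8]
grip_width: 0.0343
finger_force: 40.4
```

```bash
python3 go.py .592 .3357 .004 94.6
```

```text
t 14.8 at [0.5918 0.3353 0.0038] 94.5 | shift first [ 0.003  0.003 -0.002] | after turn [ 0.003  0.003 -0.002] turn -0.001
```

Emit:
drive_tool(targets=[{"dx": 0, "dy": 0, "dz": -0.1, "yaw": 0, "fingers": 1}, {"dx": 0, "dy": 0, "dz": -0.2, "yaw": 0, "fingers": 1}, {"dx": 0, "dy": 0, "dz": -0.3, "yaw": 0, "fingers": 1}, {"dx": 0, "dy": 0, "dz": -0.3, "yaw": 0, "fingers": 1}, {"dx": 0, "dy": 0, "dz": -0.2, "yaw": 0, "fingers": 1}, {"dx": 0, "dy": 0, "dz": 0, "yaw": 0, "fingers": 1}, {"dx": 0, "dy": 0, "dz": 0, "yaw": 0, "fingers": 1}])

```text
clock: 15.45
position: [0.5915, 0.3354, 0.1137]
tool_rot: [3.141, -0.0, 1.649]
force: [-0.1, -0.3, -0.6]
grip_width: 0.0347
finger_force: 40.2
```

```bash
python3 - <<'E'
from h import *
im=grab_frame('wrist'); cv2.imwrite('pics/w6.png',im); c=camera_info('wrist')
S=cv2.cvtColor(im,cv2.COLOR_BGR2HSV)[:,:,1]
k=blob(((S<60)*255).astype(np.uint8),(230,120,410,260)); print(cv2.boundingRect(k),rect(cast(k,-.008,c,c['hand_eye'])),cast(k,-.008,c,c['hand_eye']).max(0))
E
python3 go.py .510 .105 .12 177.1
```

```text
(278, 208, 83, 52) (array([29.7,  0.3]), array([35.1, 22.3]), -90.0) [0.04083081 0.01787769]
t 15.5 at [0.5912 0.3351 0.1129] 94.5 | shift first [-2.23 -0.99 -0.07] | after turn [ 0.694 -2.339 -0.071] turn -0.918
```

View pics/w6.png

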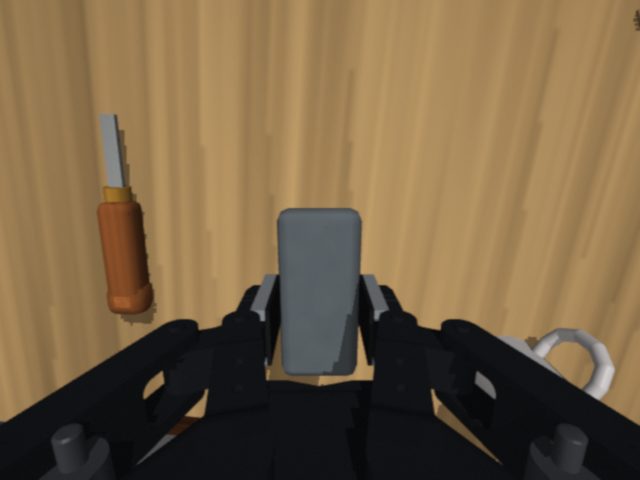

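The slip is held squarely (278–361, 208–375), well centred in the pads. Carry it to the stone.

Emit:
drive_tool(targets=[{"dx": -0.37, "dy": -0.165, "dz": 0, "yaw": 0, "fingers": 1}, {"dx": -0.37, "dy": -0.165, "dz": 0, "yaw": 0, "fingers": 1}, {"dx": -0.37, "dy": -0.165, "dz": 0, "yaw": 0, "fingers": 1}, {"dx": -0.37, "dy": -0.165, "dz": 0, "yaw": 0, "fingers": 1}, {"dx": -0.37, "dy": -0.165, "dz": 0, "yaw": 0, "fingers": 1}, {"dx": -0.37, "dy": -0.165, "dz": 0, "yaw": 0, "fingers": 1}, {"dx": 0, "dy": 0, "dz": 0, "yaw": -0.0835, "fingers": 1}, {"dx": 0, "dy": 0, "dz": 0, "yaw": -0.0835, "fingers": 1}, {"dx": 0, "dy": 0, "dz": 0, "yaw": -0.0835, "fingers": 1}, {"dx": 0, "dy": 0, "dz": 0, "yaw": -0.0835, "fingers": 1}, {"dx": 0, "dy": 0, "dz": 0, "yaw": -0.0835, "fingers": 1}, {"dx": 0, "dy": 0, "dz": 0, "yaw": -0.0835, "fingers": 1}, {"dx": 0, "dy": 0, "dz": 0, "yaw": -0.0835, "fingers": 1}, {"dx": 0, "dy": 0, "dz": 0, "yaw": -0.0835, "fingers": 1}, {"dx": 0, "dy": 0, "dz": 0, "yaw": -0.0835, "fingers": 1}, {"dx": 0, "dy": 0, "dz": 0, "yaw": -0.0835, "fingers": 1}, {"dx": 0, "dy": 0, "dz": 0, "yaw": -0.0835, "fingers": 1}, {"dx": 0, "dy": 0, "dz": 0, "yaw": 0, "fingers": 1}, {"dx": 0, "dy": 0, "dz": 0, "yaw": 0, "fingers": 1}])

```text
clock: 17.4
position: [0.51, 0.1059, 0.1128]
tool_rot: [-3.141, -0.001, 3.088]
force: [0.1, -0.8, -0.2]
grip_width: 0.0344
finger_force: 40.3
```

```bash
python3 go.py .5108 .105 .041 177.1
```

```text
t 17.4 at [0.51   0.1059 0.1128] 176.9 | shift first [-0.01  -0.008  0.718] | after turn [-0.009 -0.008  0.718] turn -0.002
```

Emit:
drive_tool(targets=[{"dx": -0.01, "dy": -0.01, "dz": 0.25, "yaw": -0.002, "fingers": 1}, {"dx": 0, "dy": 0, "dz": 0.25, "yaw": 0, "fingers": 1}, {"dx": 0, "dy": 0, "dz": 0.12, "yaw": 0, "fingers": 1}, {"dx": 0, "dy": 0, "dz": 0.06, "yaw": 0, "fingers": 1}, {"dx": 0, "dy": 0, "dz": 0, "yaw": 0, "fingers": 1}, {"dx": 0, "dy": 0, "dz": 0, "yaw": 0, "fingers": 1}])

```text
clock: 18.0
position: [0.5116, 0.1052, 0.046]
tool_rot: [3.141, 0.001, 3.095]
force: [0.9, 0.2, -1.5]
grip_width: 0.0347
finger_force: 40.3
```

```bash
python3 go.py .5108 .105 .038 177.1
```

```text
t 18.0 at [0.5116 0.1052 0.046 ] 177.3 | shift first [ 0.008 -0.002  0.08 ] | after turn [ 0.008 -0.002  0.08 ] turn 0.002
```

Emit:
drive_tool(targets=[{"dx": 0.008, "dy": 0, "dz": 0.05, "yaw": 0.002, "fingers": 1}, {"dx": 0, "dy": 0, "dz": 0.03, "yaw": 0, "fingers": 1}, {"dx": 0, "dy": 0, "dz": 0, "yaw": 0, "fingers": 1}, {"dx": 0, "dy": 0, "dz": 0, "yaw": 0, "fingers": 1}])

```text
clock: 18.4
position: [0.5106, 0.1052, 0.0377]
tool_rot: [3.141, 0.001, 3.092]
force: [-1.9, -0.0, 6.5]
grip_width: 0.0348
finger_force: 41.1
```

Emit:
drive_tool(targets=[{"dx": 0, "dy": 0, "dz": 0, "yaw": 0, "fingers": 0.3}, {"dx": 0, "dy": 0, "dz": 0, "yaw": 0, "fingers": 0}, {"dx": 0, "dy": 0, "dz": 0, "yaw": 0, "fingers": 0}, {"dx": 0, "dy": 0, "dz": 0, "yaw": 0, "fingers": 0}, {"dx": 0, "dy": 0, "dz": -0.2, "yaw": 0, "fingers": 0}, {"dx": 0, "dy": 0, "dz": -0.4, "yaw": 0, "fingers": 0}, {"dx": 0, "dy": 0, "dz": -0.4, "yaw": 0, "fingers": 0}, {"dx": 0, "dy": 0, "dz": -0.4, "yaw": 0, "fingers": 0}, {"dx": 0, "dy": 0, "dz": 0, "yaw": 0, "fingers": 0}, {"dx": 0, "dy": 0, "dz": 0, "yaw": 0, "fingers": 0}])

```text
clock: 19.4
position: [0.5107, 0.1052, 0.1779]
tool_rot: [3.141, 0.002, 3.092]
force: [-1.1, -0.1, -0.6]
grip_width: 0.085
finger_force: 0.0
```

```bash
python3 - <<'E'
from h import *
c,T=cam('wrist'); im=grab_frame('wrist'); cv2.imwrite('pics/w7.png',im)
for p in[(320,180),(320,150)]: print(im[p[1],p[0]])
E
python3 go.py .443 .32 .15 91
```

```text
[93 89 83]
[113 113 116]
t 19.4 at [0.5102 0.105  0.1769] 177.2 | shift first [0.777 2.114 0.269] | after turn [ 2.161 -0.634  0.269] turn 0.957
```

View pics/w7.png

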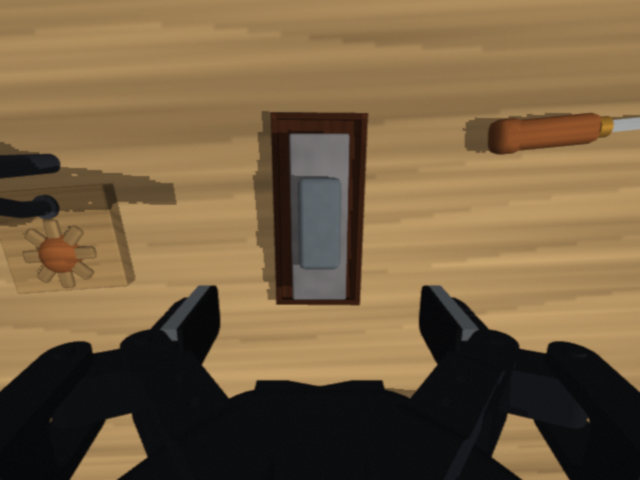

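The slip (300–341, 178–269) lies on the stone (290–350, 133–301). I'll check that it's centred numerically and locate the gouge from this view.

Run:
```python
from h import *
c,T=cam('wrist'); im=cv2.imread('pics/w7.png')
a=cast([(320,178),(320,269),(300,220),(341,220)],.046,c,T); b=cast([(320,133),(320,301),(290.5,220),(349.5,220)],.034,c,T)
print(a,b,(a[0]+a[1]-b[0]-b[1])/2*1000,(a[2]+a[3]-b[2]-b[3])/2*1000)
H,S,V=cv2.split(cv2.cvtColor(im,cv2.COLOR_BGR2HSV))
print(cast([(489,138),(600,127)],.012,c,T))
# carving: top corners back edge
print('carv back edge',cast([(131,281),(21,293)],.018,c,T), 'right', cast([(109,187),(131,281)],.018,c,T))
```

```text
[[0.47060082 0.10784761]
 [0.54964481 0.10398782]
 [0.50481805 0.08927167]
 [0.50653062 0.12384354]] [[0.43507102 0.109614  ]
 [0.58627038 0.1022308 ]
 [0.50701397 0.08007773]
 [0.50958595 0.13199879]] [-0.54788239 -0.0046911 ] [-2.62562807  0.51934542]
[[0.44600376 0.25977764]
 [0.44147752 0.3568996 ]]
carv back edge [[ 0.56363339 -0.08166443]
 [ 0.57089624 -0.19269424]] right [[ 0.47180943 -0.08359335]
 [ 0.56363339 -0.08166443]]
```

Emit:
drive_tool(targets=[{"dx": 0.154, "dy": 0.414, "dz": 0, "yaw": 0, "fingers": 0}, {"dx": 0.154, "dy": 0.414, "dz": 0, "yaw": 0, "fingers": 0}, {"dx": 0.154, "dy": 0.414, "dz": 0, "yaw": 0, "fingers": 0}, {"dx": 0.154, "dy": 0.414, "dz": 0, "yaw": 0, "fingers": 0}, {"dx": 0.154, "dy": 0.414, "dz": 0, "yaw": 0, "fingers": 0}, {"dx": 0, "dy": 0, "dz": 0, "yaw": 0.086, "fingers": 0}, {"dx": 0, "dy": 0, "dz": 0, "yaw": 0.086, "fingers": 0}, {"dx": 0, "dy": 0, "dz": 0, "yaw": 0.086, "fingers": 0}, {"dx": 0, "dy": 0, "dz": 0, "yaw": 0.086, "fingers": 0}, {"dx": 0, "dy": 0, "dz": 0, "yaw": 0.086, "fingers": 0}, {"dx": 0, "dy": 0, "dz": 0, "yaw": 0.086, "fingers": 0}, {"dx": 0, "dy": 0, "dz": 0, "yaw": 0.086, "fingers": 0}, {"dx": 0, "dy": 0, "dz": 0, "yaw": 0.086, "fingers": 0}, {"dx": 0, "dy": 0, "dz": 0, "yaw": 0.086, "fingers": 0}, {"dx": 0, "dy": 0, "dz": 0, "yaw": 0.086, "fingers": 0}, {"dx": 0, "dy": 0, "dz": 0, "yaw": 0.086, "fingers": 0}, {"dx": 0, "dy": 0, "dz": 0, "yaw": 0, "fingers": 0}])

```text
clock: 21.15
position: [0.4432, 0.3154, 0.1759]
tool_rot: [-3.14, 0.002, 1.604]
force: [0.5, 0.4, 0.4]
grip_width: 0.085
finger_force: 0.0
```

```bash
python3 - <<'E'
from h import *
c,T=cam('wrist'); im=grab_frame('wrist'); cv2.imwrite('pics/w8.png',im)
H,S,V=cv2.split(cv2.cvtColor(im,cv2.COLOR_BGR2HSV))
print(proj([[.4455,.2605,.012],[.4391,.4146,.005]],c,T), [list(cv2.cvtColor(im,cv2.COLOR_BGR2HSV)[y,x]) for x,y in((319,190),(319,210),(319,225),(280,190),(360,190))])
E
python3 go.py .4435 .3155 .005 92
```

```text
[[319.16841509 272.01177072]
 [317.70899586 106.05473085]] [[np.uint8(12), np.uint8(186), np.uint8(122)], [np.uint8(12), np.uint8(182), np.uint8(123)], [np.uint8(11), np.uint8(180), np.uint8(123)], [np.uint8(17), np.uint8(119), np.uint8(133)], [np.uint8(18), np.uint8(120), np.uint8(149)]]
t 21.2 at [0.4433 0.3154 0.1761] 92.2 | shift first [0.004 0.004 1.711] | after turn [1.000e-03 2.000e-03 1.711e+00] turn 0.002
```

View pics/w8.png

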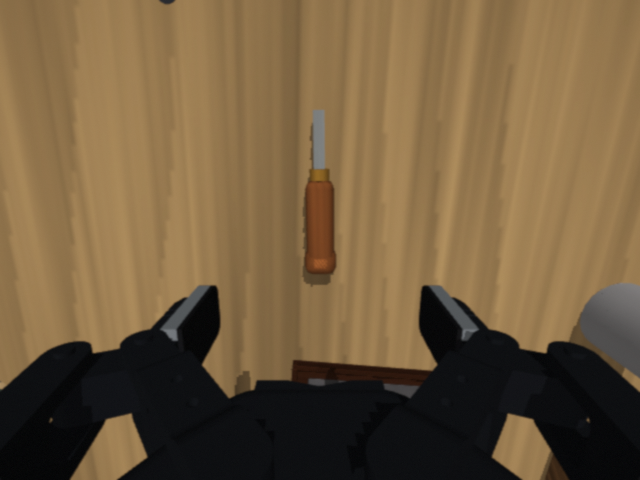

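The gouge is under the tool: butt (321,274), tip (319,110), nearly upright in the image.

Run:
```python
from h import *
c,T=cam('wrist'); im=cv2.imread('pics/w8.png')
H,S,V=cv2.split(cv2.cvtColor(im,cv2.COLOR_BGR2HSV))
m=(((H<14)&(S>150))*255).astype(np.uint8); k=blob(m,(290,165,350,285)); print('handle',cv2.boundingRect(k),rect(cast(k,.013,c,T)))
w=cast([(321,274),(319,110)],.012,c,T); t=cast([(319,110)],.006,c,T); print(w[0],t[0],np.linalg.norm(w[0]-t[0]))
u=t[0]-w[0];u/=np.linalg.norm(u); print('yaw',np.degrees(np.arctan2(u[1],u[0])),'grip',w[0]+u*.055,'grip from tip',t[0]-u*.095)
```

```text
handle (305, 181, 30, 93) (array([444.5, 304.8]), array([89.9, 28.4]), -87.8)
[0.44775068 0.25850952] [0.43990788 0.41136493] 0.15305647673819917
yaw 92.93719056316056 grip [0.44493241 0.31343727] grip from tip [0.44477579 0.31648973]
```

Emit:
drive_tool(squeeze=40, targets=[{"dx": 0, "dy": 0.013, "dz": 0.4, "yaw": -0.004, "fingers": 0}, {"dx": 0, "dy": 0, "dz": 0.4, "yaw": 0, "fingers": 0}, {"dx": 0, "dy": 0, "dz": 0.4, "yaw": 0, "fingers": 0}, {"dx": 0, "dy": 0, "dz": 0.25, "yaw": 0, "fingers": 0}, {"dx": 0, "dy": 0, "dz": 0.15, "yaw": 0, "fingers": 0}, {"dx": 0, "dy": 0, "dz": 0.07, "yaw": 0, "fingers": 0}, {"dx": 0, "dy": 0, "dz": 0, "yaw": 0, "fingers": 0}, {"dx": 0, "dy": 0, "dz": 0, "yaw": 0, "fingers": 0}])

```text
clock: 22.0
position: [0.4456, 0.316, 0.0112]
tool_rot: [3.141, -0.001, 1.613]
force: [0.2, 0.7, -0.3]
grip_width: 0.0852
finger_force: 0.0
```

```bash
python3 go.py .4447 .315 .006 92.5
```

```text
t 22.0 at [0.4456 0.316  0.0112] 92.4 | shift first [-0.01  -0.009  0.052] | after turn [-0.01  -0.009  0.052] turn -0.001
```

Emit:
drive_tool(targets=[{"dx": -0.01, "dy": -0.009, "dz": 0.05, "yaw": 0, "fingers": 0}, {"dx": 0, "dy": 0, "dz": 0, "yaw": 0, "fingers": 0.4}, {"dx": 0, "dy": 0, "dz": 0, "yaw": 0, "fingers": 1}, {"dx": 0, "dy": 0, "dz": 0, "yaw": 0, "fingers": 1}, {"dx": 0, "dy": 0, "dz": 0, "yaw": 0, "fingers": 1}, {"dx": 0, "dy": 0, "dz": 0, "yaw": 0, "fingers": 1}, {"dx": 0, "dy": 0, "dz": 0, "yaw": 0, "fingers": 1}, {"dx": 0, "dy": 0, "dz": 0, "yaw": 0, "fingers": 1}, {"dx": 0, "dy": 0, "dz": 0, "yaw": 0, "fingers": 1}, {"dx": 0, "dy": 0, "dz": 0, "yaw": 0, "fingers": 1}, {"dx": 0, "dy": 0, "dz": 0, "yaw": 0, "fingers": 1}])

```text
clock: 23.1
position: [0.4444, 0.3148, 0.0056]
tool_rot: [3.141, -0.0, 1.612]
force: [-0.9, -0.4, 6.8]
grip_width: 0.0249
finger_force: 40.0
```

Emit:
drive_tool(targets=[{"dx": 0, "dy": 0, "dz": -0.1, "yaw": 0, "fingers": 1}, {"dx": 0, "dy": 0, "dz": -0.3, "yaw": 0, "fingers": 1}, {"dx": 0, "dy": 0, "dz": -0.4, "yaw": 0, "fingers": 1}, {"dx": 0, "dy": 0, "dz": -0.4, "yaw": 0, "fingers": 1}, {"dx": 0, "dy": 0, "dz": -0.2, "yaw": 0, "fingers": 1}, {"dx": 0, "dy": 0, "dz": 0, "yaw": 0, "fingers": 1}])

```text
clock: 23.7
position: [0.4453, 0.3155, 0.1486]
tool_rot: [3.138, -0.003, 1.612]
force: [0.1, -0.3, -1.0]
grip_width: 0.0253
finger_force: 39.5
```

```bash
python3 go.py .6076 -.16 .15 91.2
```

```text
t 23.7 at [0.4453 0.3155 0.1486] 92.4 | shift first [-4.818  1.425 -0.025] | after turn [-4.788  1.523 -0.014] turn 0.013
```

Emit:
drive_tool(targets=[{"dx": -0.2, "dy": 0.06, "dz": 0, "yaw": 0, "fingers": 1}, {"dx": -0.4, "dy": 0.119, "dz": 0, "yaw": 0, "fingers": 1}, {"dx": -0.4, "dy": 0.119, "dz": 0, "yaw": 0, "fingers": 1}, {"dx": -0.4, "dy": 0.119, "dz": 0, "yaw": 0, "fingers": 1}, {"dx": -0.4, "dy": 0.119, "dz": 0, "yaw": 0, "fingers": 1}, {"dx": -0.4, "dy": 0.119, "dz": 0, "yaw": 0, "fingers": 1}, {"dx": -0.4, "dy": 0.119, "dz": 0, "yaw": 0, "fingers": 1}, {"dx": -0.4, "dy": 0.119, "dz": 0, "yaw": 0, "fingers": 1}, {"dx": -0.4, "dy": 0.119, "dz": 0, "yaw": 0, "fingers": 1}, {"dx": -0.4, "dy": 0.119, "dz": 0, "yaw": 0, "fingers": 1}, {"dx": -0.4, "dy": 0.119, "dz": 0, "yaw": 0, "fingers": 1}, {"dx": -0.4, "dy": 0.119, "dz": 0, "yaw": 0, "fingers": 1}, {"dx": -0.22, "dy": 0.056, "dz": 0, "yaw": 0.013, "fingers": 1}, {"dx": 0, "dy": 0, "dz": 0, "yaw": 0, "fingers": 1}, {"dx": 0, "dy": 0, "dz": 0, "yaw": 0, "fingers": 1}])

```text
clock: 25.2
position: [0.606, -0.1609, 0.1445]
tool_rot: [-3.14, -0.0, 1.591]
force: [0.4, -0.1, -1.3]
grip_width: 0.0251
finger_force: 39.5
```

```bash
python3 - <<'E'
from h import *
im=grab_frame('wrist'); cv2.imwrite('pics/w9.png',im)
E
python3 go.py .6076 -.16 .006 91.2
```

```text
t 25.2 at [ 0.6062 -0.16    0.1447] 91.3 | shift first [-1.000e-03  1.600e-02  1.387e+00] | after turn [-0.     0.014  1.387] turn 0.001
```

View pics/w9.png

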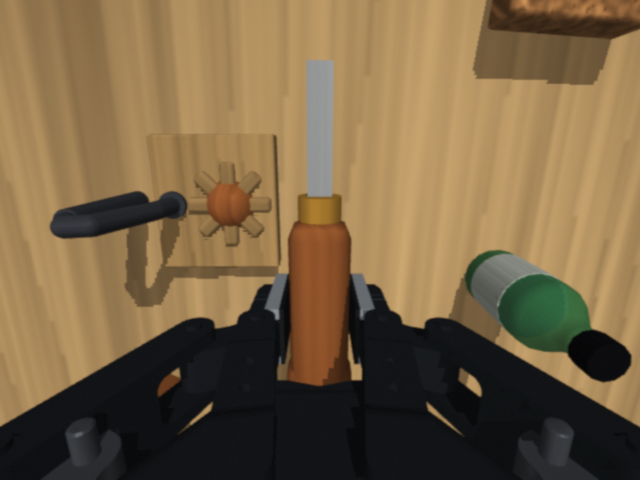

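Wrist view: the gouge is held straight, tip (320,62), with its axis upright. The board spans about (150,134)–(278,266). Its back edge near column 276 is nearly parallel to the gouge.

Run:
```python
from h import *
c,T=cam('wrist'); im=cv2.imread('pics/w9.png'); g=cv2.cvtColor(im,cv2.COLOR_BGR2GRAY).astype(float)
for r0 in(142,170,215,235): print(r0,g[r0:r0+14,264:288].mean(0).round(0).astype(int))
for c0 in(160,200,250): print('col',c0,g[126:142,c0:c0+14].mean(1).round(0).astype(int),g[258:282,c0:c0+14].mean(1).round(0).astype(int))
M=c['hand_eye']
print('gouge tip tool', cast([(320,62)],.0,c,M),cast([(320,62)],-.006,c,M), 'blade base',cast([(319.5,195)],-.006,c,M))
```

```text
142 [135 136 138 139 139 139 137 134 124 106  82  67  83 118 140 144 143 143
 145 148 152 155 157 157]
170 [134 136 137 139 140 140 141 139 136 127 110  85  68  82 115 138 143 143
 145 148 151 155 157 157]
215 [131 134 135 137 138 140 142 143 142 141 137 127 106  81  72  98 133 150
 154 154 155 156 157 156]
235 [137 135 135 136 137 139 141 142 143 143 142 137 124 102  77  76 110 143
 152 154 154 154 152 132]
col 160 [130 131 130 130 131 131 130 128 126 135 134 131 131 131 131 131] [116 118 118 118 118 118 118 114 102  88  88  88  87  87  87  87  87  87
  87  88  89  90  92  96]
col 200 [147 147 147 147 147 147 146 141 131 133 133 132 132 132 132 132] [124 124 124 124 125 125 125 119 101  88  89  90  91  91  90  91  90  91
  91  93 109 138 147 148]
col 250 [152 152 152 152 152 152 151 147 140 140 139 138 138 138 138 138] [129 129 129 129 129 129 129 121 100  92  91  91  91  91  92  91  91  94
 110 139 148 148 148 148]
gouge tip tool [[0.09746631 0.00081158]] [[0.09614218 0.00079173]] blade base [[0.04596095 0.00061695]]
```

Run:
```python
from h import *
c,T=cam('wrist')
def line(n,p,z):
    w=cast(p,z,c,T); v=w[-1]-w[0]; print(n,w.round(4).tolist(),'yaw of edge',np.degrees(np.arctan2(v[1],v[0])).round(2))
line('back top',[(277.1,242),(276.2,222),(274.4,177),(273,149)],.018)
line('back foot',[(280.3,242),(276.8,149)],.0)
line('+y end',[(257,134.3),(207,134.3),(167,134.3)],.018)
line('-y end',[(257,265.9),(207,266),(167,266)],.018)
```

```text
back top [[0.5714, -0.1735], [0.5708, -0.1562], [0.5698, -0.1192], [0.569, -0.0974]] yaw of edge 91.81
back foot [[0.572, -0.1787], [0.5697, -0.0976]] yaw of edge 91.6
+y end [[0.5567, -0.0866], [0.5178, -0.0875], [0.4866, -0.0882]] yaw of edge -178.75
-y end [[0.5538, -0.1954], [0.5107, -0.1964], [0.4762, -0.1972]] yaw of edge -178.67
```

```bash
python3 go.py .6087 -.161 .006 91.6
```

```text
t 25.2 at [ 0.6062 -0.16    0.1447] 91.3 | shift first [-0.012  0.027  1.387] | after turn [-0.011  0.025  1.387] turn -0.004
```

Emit:
drive_tool(targets=[{"dx": -0.008, "dy": 0.025, "dz": 0.3, "yaw": -0.004, "fingers": 1}, {"dx": 0, "dy": 0, "dz": 0.4, "yaw": 0, "fingers": 1}, {"dx": 0, "dy": 0, "dz": 0.3, "yaw": 0, "fingers": 1}, {"dx": 0, "dy": 0, "dz": 0.2, "yaw": 0, "fingers": 1}, {"dx": 0, "dy": 0, "dz": 0.08, "yaw": 0, "fingers": 1}, {"dx": 0, "dy": 0, "dz": 0, "yaw": 0, "fingers": 1}, {"dx": 0, "dy": 0, "dz": 0, "yaw": 0, "fingers": 1}])

```text
clock: 25.95
position: [0.6097, -0.1614, 0.0183]
tool_rot: [3.141, 0.0, 1.599]
force: [-0.1, 0.4, 0.0]
grip_width: 0.0248
finger_force: 39.6
```

```bash
python3 go.py .6087 -.161 .006 91.6
```

```text
t 25.9 at [ 0.6097 -0.1614  0.0183] 91.6 | shift first [ 0.004 -0.01   0.123] | after turn [ 0.004 -0.01   0.123] turn 0.0
```

The open fingers (57 mm half width) would overhang the board's edge, so I'll open only partly.

Emit:
drive_tool(targets=[{"dx": 0.004, "dy": -0.008, "dz": 0.08, "yaw": 0, "fingers": 1}, {"dx": 0, "dy": 0, "dz": 0.03, "yaw": 0, "fingers": 1}, {"dx": 0, "dy": 0, "dz": 0.01, "yaw": 0, "fingers": 1}, {"dx": 0, "dy": 0, "dz": 0, "yaw": 0, "fingers": 1}, {"dx": 0, "dy": 0, "dz": 0, "yaw": 0, "fingers": 1}])

```text
clock: 26.45
position: [0.6084, -0.1612, 0.0056]
tool_rot: [3.142, -0.0, 1.598]
force: [-2.5, 1.0, 6.2]
grip_width: 0.0251
finger_force: 40.3
```

Emit:
drive_tool(targets=[{"dx": 0, "dy": 0, "dz": 0, "yaw": 0, "fingers": 0.57}, {"dx": 0, "dy": 0, "dz": 0, "yaw": 0, "fingers": 0.57}, {"dx": 0, "dy": 0, "dz": 0, "yaw": 0, "fingers": 0.57}, {"dx": 0, "dy": 0, "dz": 0, "yaw": 0, "fingers": 0.57}, {"dx": 0, "dy": 0, "dz": 0, "yaw": 0, "fingers": 0.57}])

```text
clock: 26.95
position: [0.6084, -0.1613, 0.0053]
tool_rot: [-3.142, 0.0, 1.598]
force: [0.4, 0.5, -0.3]
grip_width: 0.0369
finger_force: 0.0
```

Emit:
drive_tool(targets=[{"dx": 0, "dy": 0, "dz": -0.15, "yaw": 0, "fingers": 0.57}, {"dx": 0, "dy": 0, "dz": -0.3, "yaw": 0, "fingers": 0.57}, {"dx": 0, "dy": 0, "dz": -0.4, "yaw": 0, "fingers": 0}, {"dx": 0, "dy": 0, "dz": -0.4, "yaw": 0, "fingers": 0}, {"dx": 0, "dy": 0, "dz": -0.4, "yaw": 0, "fingers": 0}, {"dx": 0, "dy": 0, "dz": -0.4, "yaw": 0, "fingers": 0}, {"dx": 0, "dy": 0, "dz": -0.3, "yaw": 0, "fingers": 0}, {"dx": 0, "dy": 0, "dz": 0, "yaw": 0, "fingers": 0}, {"dx": 0, "dy": 0, "dz": 0, "yaw": 0, "fingers": 0}])

```text
clock: 27.85
position: [0.6084, -0.1613, 0.2414]
tool_rot: [3.14, 0.0, 1.598]
force: [-0.4, 0.4, 0.3]
grip_width: 0.0854
finger_force: 0.0
```

```bash
python3 - <<'E'
from h import *
c,T=cam('wrist'); im=grab_frame('wrist'); cv2.imwrite('pics/w10.png',im)
H,S,V=cv2.split(cv2.cvtColor(im,cv2.COLOR_BGR2HSV)); m=(((H<14)&(S>150))*255).astype(np.uint8)
p=proj([[.6087,-.2145,.012],[.6067,-.0645,.005],[.5697,-.1405,.018]],c,T); print(p)
u,v=p[0].astype(int); k=blob(m,(u-25,v-90,u+25,v+15)); print('handle',cv2.boundingRect(k),rect(cast(k,.013,c,T)))
t=blob(((S<60)*255).astype(np.uint8),(u-20,int(p[1][1])-15,u+20,v-60)); print('blade',cv2.boundingRect(t),rect(cast(t,.005,c,T)))
k=blob((((H<15)&(S>130))*255).astype(np.uint8),(0,150,250,380)); print('mallet',cv2.boundingRect(k))
E
python3 go.py .448 -.347 .24 91.6
```

```text
[[317.2917859  250.55446004]
 [319.08195066 115.91045601]
 [283.55383018 187.09894714]]
handle (306, 175, 26, 78) (array([ 609.2, -171.3]), array([89.3, 29. ]), -89.0)
blade (315, 116, 9, 49) (array([607.3, -89.9]), array([50.7,  8.9]), -88.4)
mallet (234, 172, 16, 33)
t 27.9 at [ 0.608  -0.1612  0.2404] 91.6 | shift first [-1.813 -1.65   0.003] | after turn [-1.813 -1.651  0.004] turn -0.0
```

View pics/w10.png

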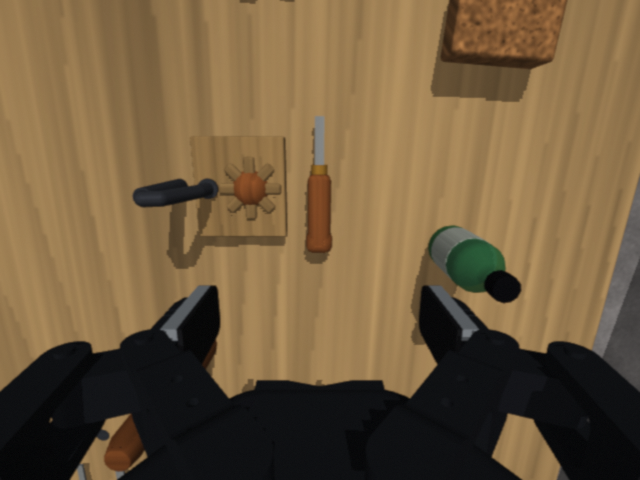

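The gouge lies behind the board (310–331, 117–252), with its handle about 26 mm clear and its centre within a millimetre of the edge's midpoint. Next, the mallet.

Emit:
drive_tool(targets=[{"dx": -0.302, "dy": -0.275, "dz": 0, "yaw": 0, "fingers": 0}, {"dx": -0.302, "dy": -0.275, "dz": 0, "yaw": 0, "fingers": 0}, {"dx": -0.302, "dy": -0.275, "dz": 0, "yaw": 0, "fingers": 0}, {"dx": -0.302, "dy": -0.275, "dz": 0, "yaw": 0, "fingers": 0}, {"dx": -0.302, "dy": -0.275, "dz": 0, "yaw": 0, "fingers": 0}, {"dx": -0.302, "dy": -0.275, "dz": 0, "yaw": 0, "fingers": 0}, {"dx": 0, "dy": 0, "dz": 0, "yaw": 0, "fingers": 0}, {"dx": 0, "dy": 0, "dz": 0, "yaw": 0, "fingers": 0}])

```text
clock: 28.7
position: [0.4476, -0.3472, 0.2396]
tool_rot: [-3.14, -0.001, 1.597]
force: [0.8, 0.7, -0.1]
grip_width: 0.0852
finger_force: 0.0
```

```bash
python3 - <<'E'
from h import *
c,T=cam('wrist'); im=grab_frame('wrist'); cv2.imwrite('pics/w11.png',im)
H,S,V=cv2.split(cv2.cvtColor(im,cv2.COLOR_BGR2HSV)); m=(((H<14)&(S>150))*255).astype(np.uint8)
k=blob(m,(225,60,415,378)); print('mallet',cv2.boundingRect(k),proj([[.448,-.347,.17],[.448,-.347,0]],c,T))
for r in range(k[:,1].min(),k[:,1].max(),15): x=k[abs(k[:,1]-r)<1,0]; print(r,x.min(),x.max())
cs,Ts=cam('side'); s=cv2.imread('pics/side0.png'); H,S,V=cv2.split(cv2.cvtColor(s,cv2.COLOR_BGR2HSV))
k=blob((((H<14)&(S>150))*255).astype(np.uint8),(320,290,390,415)); print('side',cv2.boundingRect(k)); 
for a in(-.3456,-.3475,-.349): print(proj([[.448,a,.17],[.448,a,0]],cs,Ts))
for r in (310,320,380,390): x=k[abs(k[:,1]-r)<1,0]; print(r,x.min(),x.max())
E
python3 go.py .448 -.347 .121 91.6
```

```text
mallet (293, 179, 56, 86) [[319.0658846  247.03684987]
 [319.13635234 204.26100804]]
179 315 325
194 296 343
209 293 347
224 295 345
239 301 339
254 305 336
side (333, 299, 42, 111)
[[353.62486977 302.29296905]
 [352.2168465  393.11140631]]
[[354.48895442 303.01566474]
 [352.97945214 393.9206697 ]]
[[355.17369959 303.58836602]
 [353.58351994 394.56169557]]
310 345 364
320 345 364
380 334 374
390 333 374
t 28.8 at [ 0.4485 -0.3464  0.2396] 91.6 | shift first [-0.007 -0.004  1.186] | after turn [-0.006 -0.005  1.186] turn -0.0
```

Emit:
drive_tool(squeeze=60, targets=[{"dx": -0.01, "dy": 0.005, "dz": 0.3, "yaw": 0, "fingers": 0}, {"dx": 0, "dy": 0, "dz": 0.4, "yaw": 0, "fingers": 0}, {"dx": 0, "dy": 0, "dz": 0.3, "yaw": 0, "fingers": 0}, {"dx": 0, "dy": 0, "dz": 0.15, "yaw": 0, "fingers": 0}, {"dx": 0, "dy": 0, "dz": 0.03, "yaw": 0, "fingers": 0}, {"dx": 0, "dy": 0, "dz": 0, "yaw": 0, "fingers": 0}, {"dx": 0, "dy": 0, "dz": 0, "yaw": 0, "fingers": 0}])

```text
clock: 29.45
position: [0.4497, -0.3479, 0.1231]
tool_rot: [3.141, 0.001, 1.599]
force: [-0.3, -0.2, 0.5]
grip_width: 0.0858
finger_force: 0.0
```

```bash
python3 go.py .449 -.3475 .121 91.6
```

```text
t 29.4 at [ 0.4497 -0.3479  0.1231] 91.6 | shift first [ 0.004 -0.007  0.021] | after turn [ 0.004 -0.006  0.021] turn 0.0
```

Emit:
drive_tool(targets=[{"dx": 0, "dy": -0.007, "dz": 0.02, "yaw": 0, "fingers": 0.3}, {"dx": 0, "dy": 0, "dz": 0, "yaw": 0, "fingers": 0.5}, {"dx": 0, "dy": 0, "dz": 0, "yaw": 0, "fingers": 0.55}, {"dx": 0, "dy": 0, "dz": 0, "yaw": 0, "fingers": 0.6}, {"dx": 0, "dy": 0, "dz": 0, "yaw": 0, "fingers": 0.65}, {"dx": 0, "dy": 0, "dz": 0, "yaw": 0, "fingers": 0.7}, {"dx": 0, "dy": 0, "dz": 0, "yaw": 0, "fingers": 1}, {"dx": 0, "dy": 0, "dz": 0, "yaw": 0, "fingers": 1}, {"dx": 0, "dy": 0, "dz": 0, "yaw": 0, "fingers": 1}, {"dx": 0, "dy": 0, "dz": 0, "yaw": 0, "fingers": 1}, {"dx": 0, "dy": 0, "dz": 0, "yaw": 0, "fingers": 1}])

```text
clock: 30.55
position: [0.4486, -0.3482, 0.1207]
tool_rot: [3.141, 0.0, 1.598]
force: [1.8, 0.9, 5.3]
grip_width: 0.0279
finger_force: 59.0
```

```bash
python3 go.py .5147 -.0187 .28 91.6
```

```text
t 30.6 at [ 0.4486 -0.3482  0.1207] 91.6 | shift first [ 3.274  0.752 -1.594] | after turn [ 3.275  0.752 -1.593] turn -0.0
```

Emit:
drive_tool(targets=[{"dx": 0, "dy": 0, "dz": -0.1, "yaw": 0, "fingers": 1}, {"dx": 0, "dy": 0, "dz": -0.3, "yaw": 0, "fingers": 1}, {"dx": 0, "dy": 0, "dz": -0.4, "yaw": 0, "fingers": 1}, {"dx": 0, "dy": 0, "dz": -0.4, "yaw": 0, "fingers": 1}, {"dx": 0, "dy": 0, "dz": -0.4, "yaw": 0, "fingers": 1}, {"dx": 0.18, "dy": 0.04, "dz": 0, "yaw": 0, "fingers": 1}, {"dx": 0.36, "dy": 0.084, "dz": 0, "yaw": 0, "fingers": 1}, {"dx": 0.36, "dy": 0.084, "dz": 0, "yaw": 0, "fingers": 1}, {"dx": 0.36, "dy": 0.084, "dz": 0, "yaw": 0, "fingers": 1}, {"dx": 0.36, "dy": 0.084, "dz": 0, "yaw": 0, "fingers": 1}, {"dx": 0.36, "dy": 0.084, "dz": 0, "yaw": 0, "fingers": 1}, {"dx": 0.36, "dy": 0.084, "dz": 0, "yaw": 0, "fingers": 1}, {"dx": 0.36, "dy": 0.084, "dz": 0, "yaw": 0, "fingers": 1}, {"dx": 0.36, "dy": 0.084, "dz": 0, "yaw": 0, "fingers": 1}, {"dx": 0.2, "dy": 0.04, "dz": 0, "yaw": 0, "fingers": 1}, {"dx": 0, "dy": 0, "dz": 0, "yaw": 0, "fingers": 1}, {"dx": 0, "dy": 0, "dz": 0, "yaw": 0, "fingers": 1}])

```text
clock: 32.25
position: [0.514, -0.0203, 0.2804]
tool_rot: [-3.141, 0.0, 1.599]
force: [0.1, -0.7, -4.7]
grip_width: 0.028
finger_force: 59.9
```

```bash
python3 go.py .515 -.0185 .1225 91.6;python3 - <<'E'
from h import *
im=grab_frame('wrist'); cv2.imwrite('pics/w12.png',im); c=camera_info('wrist')
H,S,V=cv2.split(cv2.cvtColor(im,cv2.COLOR_BGR2HSV)); k=blob((((H<14)&(S>150))*255).astype(np.uint8),(200,60,440,378))
x,y,w,h=cv2.boundingRect(k);print(x,y,w,h)
for z,x0 in((.1207,0),(.1207,.001)): print('pred foot edge row',proj([[x0+.032,0,z]],c,c['hand_eye']))
E
```

```text
t 32.2 at [ 0.514  -0.0203  0.2804] 91.6 | shift first [0.018 0.011 1.579] | after turn [0.017 0.01  1.579] turn 0.0
277 193 85 185
pred foot edge row [[318.39646231 189.774318  ]]
pred foot edge row [[318.39571097 188.51124033]]
```

Emit:
drive_tool(targets=[{"dx": 0.02, "dy": 0.01, "dz": 0.3, "yaw": 0, "fingers": 1}, {"dx": 0, "dy": 0, "dz": 0.4, "yaw": 0, "fingers": 1}, {"dx": 0, "dy": 0, "dz": 0.4, "yaw": 0, "fingers": 1}, {"dx": 0, "dy": 0, "dz": 0.25, "yaw": 0, "fingers": 1}, {"dx": 0, "dy": 0, "dz": 0.1, "yaw": 0, "fingers": 1}, {"dx": 0, "dy": 0, "dz": 0, "yaw": 0, "fingers": 1}, {"dx": 0, "dy": 0, "dz": 0, "yaw": 0, "fingers": 1}])

```text
clock: 33.0
position: [0.516, -0.0185, 0.1365]
tool_rot: [3.14, 0.0, 1.598]
force: [0.2, -0.7, -4.6]
grip_width: 0.0279
finger_force: 60.0
```

```bash
python3 go.py .515 -.0185 .121 91.6
```

```text
t 33.0 at [ 0.516  -0.0185  0.1365] 91.5 | shift first [ 0.001 -0.01   0.155] | after turn [ 0.001 -0.01   0.155] turn -0.001
```

Emit:
drive_tool(targets=[{"dx": 0, "dy": -0.01, "dz": 0.1, "yaw": 0, "fingers": 1}, {"dx": 0, "dy": 0, "dz": 0.04, "yaw": 0, "fingers": 1}, {"dx": 0, "dy": 0, "dz": 0.015, "yaw": 0, "fingers": 1}, {"dx": 0, "dy": 0, "dz": 0, "yaw": 0, "fingers": 1}, {"dx": 0, "dy": 0, "dz": 0, "yaw": 0, "fingers": 1}])

```text
clock: 33.5
position: [0.5149, -0.0179, 0.1206]
tool_rot: [3.14, -0.0, 1.598]
force: [-2.7, 1.8, 9.2]
grip_width: 0.0273
finger_force: 61.1
```

Emit:
drive_tool(targets=[{"dx": 0, "dy": 0, "dz": 0, "yaw": 0, "fingers": 0.64}, {"dx": 0, "dy": 0, "dz": 0, "yaw": 0, "fingers": 0.6}, {"dx": 0, "dy": 0, "dz": 0, "yaw": 0, "fingers": 0.5}, {"dx": 0, "dy": 0, "dz": 0, "yaw": 0, "fingers": 0.3}, {"dx": 0, "dy": 0, "dz": 0, "yaw": 0, "fingers": 0}, {"dx": 0, "dy": 0, "dz": 0, "yaw": 0, "fingers": 0}, {"dx": 0, "dy": 0, "dz": 0, "yaw": 0, "fingers": 0}, {"dx": 0, "dy": 0, "dz": -0.2, "yaw": 0, "fingers": 0}, {"dx": 0, "dy": 0, "dz": -0.4, "yaw": 0, "fingers": 0}, {"dx": 0, "dy": 0, "dz": -0.4, "yaw": 0, "fingers": 0}, {"dx": 0, "dy": 0, "dz": -0.4, "yaw": 0, "fingers": 0}])

```text
clock: 34.6
position: [0.5141, -0.0182, 0.2614]
tool_rot: [-3.141, 0.0, 1.598]
force: [0.2, 0.7, -0.4]
grip_width: 0.0852
finger_force: 0.0
```

Emit:
drive_tool(targets=[{"dx": 0.42, "dy": -0.2, "dz": 0, "yaw": 0, "fingers": 0}, {"dx": 0.42, "dy": -0.2, "dz": 0, "yaw": 0, "fingers": 0}, {"dx": 0.42, "dy": -0.2, "dz": 0, "yaw": 0, "fingers": 0}, {"dx": 0.42, "dy": -0.2, "dz": 0, "yaw": 0, "fingers": 0}, {"dx": 0.42, "dy": -0.2, "dz": 0, "yaw": 0, "fingers": 0}, {"dx": 0.42, "dy": -0.2, "dz": 0, "yaw": 0, "fingers": 0}, {"dx": 0.42, "dy": -0.2, "dz": 0, "yaw": 0, "fingers": 0}, {"dx": 0.42, "dy": -0.2, "dz": 0, "yaw": 0, "fingers": 0}, {"dx": 0.42, "dy": -0.2, "dz": 0, "yaw": 0, "fingers": 0}, {"dx": 0.42, "dy": -0.2, "dz": 0, "yaw": 0, "fingers": 0}, {"dx": 0.42, "dy": 0, "dz": 0, "yaw": 0, "fingers": 0}, {"dx": 0.42, "dy": 0, "dz": 0, "yaw": 0, "fingers": 0}, {"dx": 0, "dy": 0, "dz": 0, "yaw": 0, "fingers": 0}])

```text
clock: 35.9
position: [0.2988, 0.4847, 0.259]
tool_rot: [-3.141, -0.001, 1.603]
force: [-0.2, -1.4, -0.3]
grip_width: 0.0854
finger_force: 0.0
```

Run:
```python
from h import *
a=grab_frame('top'); s=grab_frame('side'); cv2.imwrite('pics/topF.png',a); cv2.imwrite('pics/sideF.png',s)
c,T=cam('top'); cs,Ts=cam('side')
H,S,V=cv2.split(cv2.cvtColor(a,cv2.COLOR_BGR2HSV))
k=blob((((H<16)&(S>112))*255).astype(np.uint8),(300,240,365,330)); print('mallet top cam',cv2.boundingRect(k))
top=proj([[.515,-.0185,.17],[.515,-.0185,0]],c,T); print(top)
ang=np.linspace(0,6.3,60)
for x,y in((.515,-.0185),): 
  p=np.vstack([proj(np.c_[x+r*np.cos(ang),y+r*np.sin(ang),0*ang+z],c,T) for r,z in((.032,.003),(.015,.168))]); print('pred bbox',p.min(0),p.max(0))
  p=np.vstack([proj(np.c_[x+r*np.cos(ang),y+r*np.sin(ang),0*ang+z],cs,Ts) for r,z in((.032,.003),(.015,.168))]); print('pred side',p.min(0),p.max(0))
H,S,V=cv2.split(cv2.cvtColor(s,cv2.COLOR_BGR2HSV)); k=blob((((H<14)&(S>140))*255).astype(np.uint8),(250,140,345,290)); print('mallet side',cv2.boundingRect(k))
mont=np.vstack([np.hstack([cv2.resize(a[225:345,230:430],(600,360)),s[130:330,200:400]]) if 0 else cv2.resize(a[130:360,130:450],(800,575),interpolation=cv2.INTER_CUBIC)])
cv2.imwrite('pics/final.png',mont)
```

```text
mallet top cam (317, 278, 30, 29)
[[335.1224504  285.37240829]
 [332.26883429 293.69738902]]
pred bbox [316.49230019 276.8025014 ] [348.12512918 309.50357848]
pred side [266.58342231 198.98198474] [298.05241134 284.54841034]
mallet side (250, 199, 49, 85)
```

View pics/final.png

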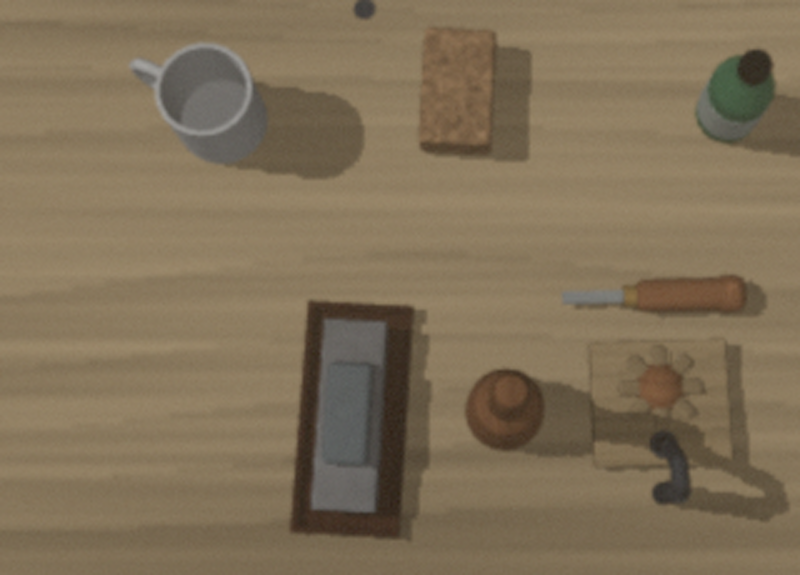

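The final view matches the plan. The mallet (466–544, 369–449) is within 1 mm of its target outline, the gouge is parallel behind the board, the stone and slip are in the tray, and the bystanders haven't moved.

```bash
python3 -c "
from workcell import workorder
print(workorder.job_done())"
```

```text
the job is handed in; nothing more can be done
None
```

The job is handed in at about 36 s of the 112 s allowed: stone in the tray with the slip centred on it, gouge about 25 mm behind the board, mallet head down midway between carving and tray, and the oil, mug and cork untouched; the judge's verdict was not shown.

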